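# Set the medallion plaque on the sloped display rest

## Task

Pull the drawer that stands ajar fully open, lift out the wooden plaque with the three brass medallions, set it down flat on the leather pad and let go. Then take it again another way - the stand's lip leaves no room for a finger along its lower long side - and lay it without dropping it, medallions up, on the narrow sloped rest of the display stand: flat on the slope, centred, long side down against the lip. Push the drawer fully shut as well, and leave the bowl, the steel block and the hammer where they are.

Things in the scene. Friction and masses are not known exactly. Their poses are not given: they have to be found in the camera images.
- drawer (a joint): Opening of the working drawer in m: 0 fully shut, 0.125 fully open (a stop); starts ajar at 0.050 to 0.065. It slides straight along the cabinet's -x axis against about 2 N of friction and stays where it is left.
- drawer_handle (a point): Centre of the working drawer's steel bar handle, moves with the drawer, axes as the cabinet's. The bar is 60 mm long (y), 10 x 10 mm in section, its centre 36 mm above the bench, with 30 mm clear between it and the drawer's front panel on its +x side. An identical handle 101 mm to +y belongs to the shut drawer.
- drawer_floor (a point): Centre of the working drawer's inner floor, 12 mm above the bench, moves with the drawer, axes as the cabinet's. The drawer is an open steel tray, inside 178 mm (x) by 76 mm (y), side walls up to 48 mm and front panel (6 mm thick) up to 52 mm above the bench.
- cabinet: Fixed low teal steel drawer unit, 200 (x) x 208 (y) x 60 mm high; origin at the centre of its underside, its front faces its own -x, front edge at x = -100 mm. Two drawers side by side: the one at its -y side (centre line y = -50 mm) stands ajar and is the one to use; the other is always shut and does not move. Over the working drawer the top is cut back by 45 mm.
- plaque_center (a point): Centre (half-way up) of the dark wooden plaque, 40 (own x) x 68 (own y) x 20 mm thick (z up), about 0.1 kg, three small brass medallions up to 6 mm proud on top. It starts flat on the drawer floor, long side across the drawer with 4 mm left at its short ends; from its centre there are at least 40 mm of free floor each way along the drawer.
- pad: Brown leather pad fixed on the bench, 130 x 130 x 5 mm thick; origin at the centre of its underside, z up.
- stand: Display stand, fixed: a dark disc foot 96 mm across with a thin post; origin at the centre of the foot's underside. It carries the rest.
- lip_top (a point): Middle of the top edge of the rest's lip, axes as the rest's. The lip, 6 mm thick, runs across the low end of the sloped face and stands 10 mm proud of it; the seated plaque touches its up-slope side. It is in the way of a finger at the plaque's lower long side.
- rest: Sloped light-wood board on the stand, 44 mm wide (own y), 8 mm thick, 25 degrees of slope. Origin: the point of its face, 100 mm above the bench, where the centre of the plaque's underside belongs. Own x up the slope, y level, z square out of the face. Face from x = -20 mm (lip) to +34 mm. The seated plaque overhangs 12 mm at each short end. Friction keeps the plaque where it is laid; it does not slide down.
- bowl: Loose earthenware bowl, 104 mm across, 45 mm high, origin at the centre of its underside. Bystander.
- block: Loose steel bench block 75 x 75 x 25 mm, origin at the centre of its underside. Bystander.
- hammer: Loose hammer, 200 mm long, lying at the robot's left, beyond the pad or stand, origin near its middle, handle along its own -x; below 40 mm high. Bystander.
There are look-alikes about, which are no part of the job. There is more than one size of the part that bears plaque_center; the job needs the middle-sized.

How it is judged:
By the outcome, as a careful person would: the job done as asked, in the order asked, and still so for the second after the job is handed in, with the robot touching nothing.
It also fails if it takes over 72 s, if anything falls off the work surface, if the arm or the gripper's body presses on something with over 40 N, if the wrist force passes 120 N, or if a joint passes its speed limit or range.

## Robot

A 7-joint arm with a two-finger parallel gripper is mounted at the origin on the work surface. World frame = base frame: x ahead of the robot, y to its left, z up, the work surface at z = 0. Lengths are in m, angles in rad, forces in N, time in s.
With the tool pointing down it reaches from about 0.4 to 0.85 m from the base axis. Payload 10.4 kg.
Tool frame: the origin (TCP) lies between the finger pads; the fingertips stand 17 mm ahead of it and the grasp point (between the pads) lies 2 mm behind it; x points along the fingers, y is the direction in which the jaws open and shut, and the axes are right-handed (so a half turn about x gives the same grasp; the last joint's range is limited). The gripper opens to 87 mm and grips with 3 to 60 N. Pads are 19 mm wide; open, the fingers measure 117 mm over their backs; the gripper's body (75 mm by 190 mm) begins 51 mm behind the grasp point.
Start: joints at [1.152, 0.332, -0.065, 1.46, 0.022, 1.35, -0.088], TCP at [0.241, -0.577, 0.24] pointing down, gripper open.
Joint ranges: [-2.6, 2.6], [-0.5, 2.12], [-1.47, 1.34], [0.16, 2.42], [-1.27, 4.41], [0.06, 2.06], [-2.6, 2.6]. Speed limits (rad/s): [2.22, 2.22, 2.79, 2.79, 3.14, 3.14, 3.14].

## Interface

Orientations are given as a unit quaternion [x, y, z, w].
In Python, from bench import r, optics, close_job gives the robot as it stands.
- The arm moves only by the shell command python3 -m inch 'ROWS' [OPENING] [FORCE]. ROWS is JSON, a list of rows, each an object with "translation": the shift along the tool's x, y, z in cm, a list of three; "spin": the turn about the tool's x in degrees. In form: [{"translation": [tx, ty, tz], "spin": spin}, ...]. A call has 1 to 20 rows; each row shifts and turns the pose as measured when the row begins, along the tool's axes as they then stand; what a row does not reach is not made up. A row lasts 1/8 s, in which the tool goes at most 62.5 mm and 10.7 degrees, less where a joint would pass 70% of its speed; a pose out of reach is approached as far as the arm can. A call is refused whole if a number of a shift passes 6.25 or a number of a turn 10.7, either way. A call with a gripper value outside its range is refused whole. OPENING is the closure, from 0 (fully open) to 1 (shut), set as the call begins (- or left out, the last holds). The fingers move at their own pace and stop on an object; FORCE is the grip in N (left out, the last holds). Time passes only in rows, so rows that do not move let the fingers close. It gives the time, the measured TCP pose, the force and the opening at its end, in the units of the state.
- r.read_state(): the state, without advancing time (a new reading comes with each control period).
- optics.camera(name): name is "side" or "top"; returns the picture (420x560x3 uint8, red, green, blue); there is no depth.
- optics.camera_model(name): a dict with "camera_matrix" (3x3 intrinsics, pixels), "world_from_camera" (4x4, takes a point from camera to world coordinates). Camera axes: x right, y down, z forward; pixel columns grow to the right and rows downward; lengths in m; the calibration is good to about 2 mm. A picture is of the moment at which its call begins. camera_model takes no time and is no camera call.
- close_job(): hands the job in, once; it reports no verdict.
The state is a dict: "time": time; "joint_positions": joint angles; "joint_vel": joint speeds; "joint_torque": joint torques, N m; "ee_pos": TCP position; "eef_rot": TCP orientation; "ft_force": force on the tool from outside, world axes, zero at the start; "torque": the same for the moment, N m; "width": finger opening in m.
Only numpy, scipy, OpenCV 4.12 (cv2) and the standard library are available. Lean on these libraries where they do the work, as an engineer would, in place of code of your own. Each camera call takes 0.05 s, during which the arm holds its last target.

## Working session

There is one attempt and no reset: what is moved stays moved. The work goes in short steps, Python scripts to look and compute and a shell command to move; the robot and the scene stay as the last step left them, time stands still between calls to the robot, and variables do not carry over. Pictures are saved under pics/ and viewed, and the job is handed in when it is done.

```bash
ls; mkdir -p pics
python3 - <<'E'
from bench import r, optics
import cv2,numpy as np
print(r.read_state())
for n in("side","top"):
    im=optics.camera(n); cv2.imwrite(f"pics/{n}0.png",im[:,:,::-1]); m=optics.camera_model(n)
    print(n,np.round(m["camera_matrix"],2).tolist(),np.round(m["world_from_camera"],4).tolist())
E
```

```text
pics
{'time': 0.0, 'joint_positions': array([ 1.152425  ,  0.33285269, -0.06470645,  1.46097053,  0.02161803,
        1.34992336, -0.08846712]), 'joint_vel': array([ 2.77829980e-04, -3.44526662e-03,  6.55053916e-05,  1.82670666e-03,
        1.26239943e-03, -1.78555517e-03,  7.69512058e-04]), 'joint_torque': array([-7.07925719e-04, -6.23265982e+01,  2.41326622e-02, -3.89890909e+01,
       -6.14701537e-02,  4.00746579e-02,  9.87597605e-05]), 'ee_pos': array([ 0.2407941 , -0.57633592,  0.23875199]), 'eef_rot': array([-0.69317165, -0.13953568,  0.6934334 , -0.13853871]), 'ft_force': array([-0.50928598, -0.86692741, -0.02999584]), 'torque': array([-0.01666131,  0.00370405,  0.01072951]), 'width': 0.08674581373011062}
side [[498.53, 0.0, 279.92], [0.0, 498.53, 207.5], [0.0, 0.0, 1.0]] [[0.9731, -0.1062, 0.2044, 0.3777], [-0.2304, -0.4596, 0.8577, -0.9478], [0.0029, -0.8817, -0.4717, 0.6753], [0.0, 0.0, 0.0, 1.0]]
top [[458.84, 0.0, 281.08], [0.0, 458.84, 212.92], [0.0, 0.0, 1.0]] [[-0.0088, -0.999, 0.0438, 0.5398], [-0.9997, 0.0098, 0.0229, 0.0589], [-0.0233, -0.0435, -0.9988, 1.3979], [0.0, 0.0, 0.0, 1.0]]
```

View pics/side0.png

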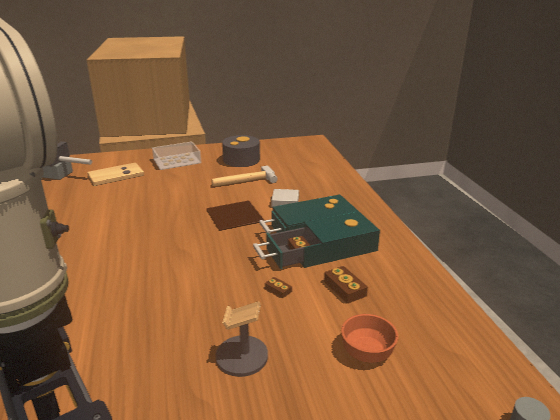

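View pics/top0.png

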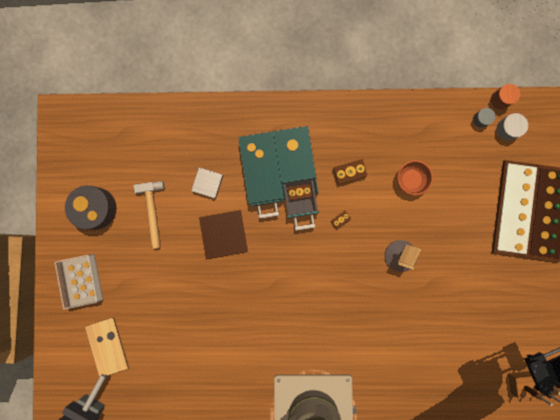

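The side view shows the drawer with its plaque at about (298,243), handle (262,249), stand (242,330), pad (235,215) and bowl (368,340). In the top view the drawer plaque is at (300,192), handle (304,225), pad (223,235), rest (409,257), block (207,183) and bowl (414,179). Next I enlarge these regions.

Run:
```python
import cv2
t=cv2.imread("pics/top0.png"); s=cv2.imread("pics/side0.png")
cv2.imwrite("pics/t_a.png",cv2.resize(t[120:270,190:350],None,fx=5,fy=4*1.0,interpolation=cv2.INTER_CUBIC)[:, :])
cv2.imwrite("pics/t_b.png",cv2.resize(t[225:285,370:440],None,fx=10,fy=10,interpolation=cv2.INTER_CUBIC))
cv2.imwrite("pics/s_a.png",cv2.resize(s[290:380,200:300],None,fx=6,fy=6,interpolation=cv2.INTER_CUBIC))
cv2.imwrite("pics/s_b.png",cv2.resize(s[190:280,200:390],None,fx=4,fy=4,interpolation=cv2.INTER_CUBIC))
```

```text
(no output)
```

View pics/t_a.png

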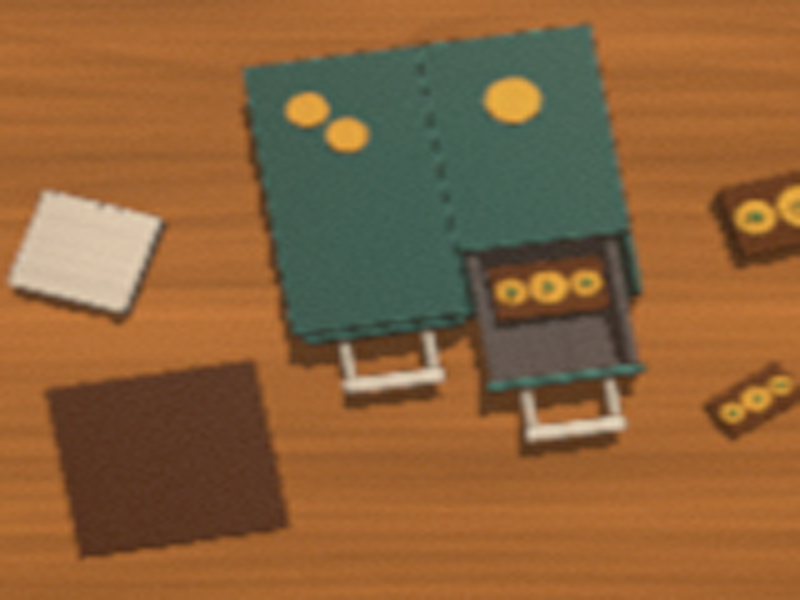

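View pics/t_b.png

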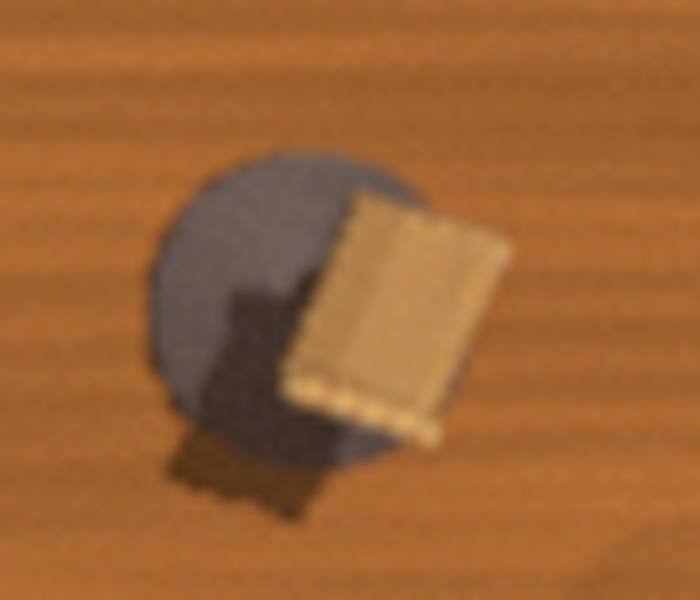

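View pics/s_a.png

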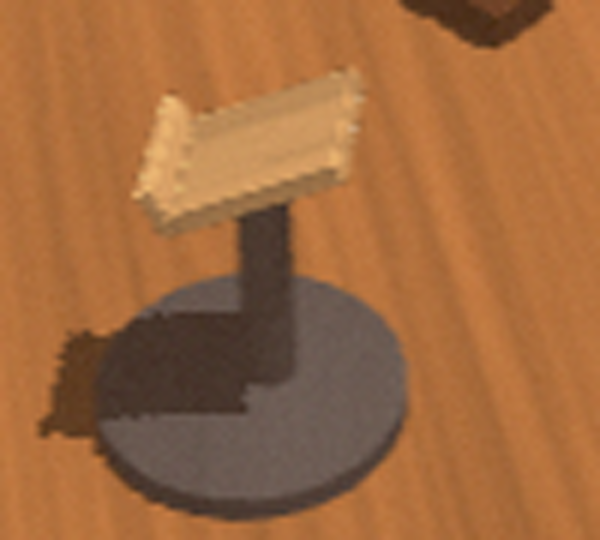

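View pics/s_b.png

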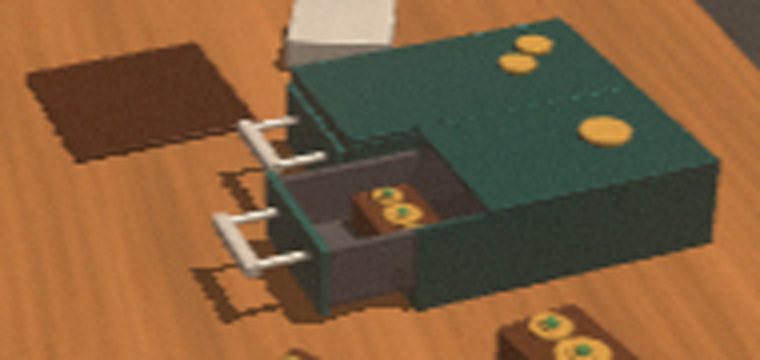

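The crops show clear corners of the cabinet, notch, handle bar, pad, rest and lip. I fit planar poses to them from both cameras.

```bash
cat > h.py <<'E'
import numpy as np
from bench import optics
from scipy.spatial.transform import Rotation as R
from scipy.optimize import least_squares
M={n:optics.camera_model(n) for n in("side","top")}
def proj(n,P):
    T=np.linalg.inv(M[n]["world_from_camera"]); p=(T[:3,:3]@np.atleast_2d(P).T).T+T[:3,3]; q=p@M[n]["camera_matrix"].T
    return q[:,:2]/q[:,2:]
def px(n,uv,z):
    m=M[n]; T=m["world_from_camera"]; d=T[:3,:3]@np.linalg.inv(m["camera_matrix"])@np.array([*uv,1.]); return T[:3,3]+d*(z-T[2,3])/d[2]
def c2(off,f,u,v):
    f=np.broadcast_to(f,2); return ((u+.5)/f[0]-.5+off[0],(v+.5)/f[1]-.5+off[1])
TA=lambda u,v:("top",c2((190,120),(5,4),u,v)); TB=lambda u,v:("top",c2((370,225),10,u,v))
SA=lambda u,v:("side",c2((200,290),6,u,v)); SB=lambda u,v:("side",c2((200,190),4,u,v))
def fit(items,x0,base=None):
    # items: (obs, local point m in object frame)
    def f(x):
        Rz=R.from_euler('z',x[2]).as_matrix(); out=[]
        for (n,uv),L in items:
            L=np.array(L,float)/1000
            if base is not None: L=base(L)
            out+=list(proj(n,Rz@L+[x[0],x[1],0])[0]-uv)
        return np.array(out)
    s=least_squares(f,x0,loss='soft_l1'); print(np.round(s.x,4),'yaw',np.degrees(s.x[2]).round(2)); print(np.round(f(s.x).reshape(-1,2),1).tolist()); return s.x
E
cat > m.py <<'E'
from h import *
print('cab'); c=fit([(TA(245,70),(100,104,60)),(TA(592,26),(100,-104,60)),(SB(560,18),(100,104,60)),(SB(718,160),(100,-104,60)),(SB(290,68),(-100,104,60)),(SB(712,242),(100,-104,0)),(SB(420,308),(-100,-104,0)),(SB(485,212),(-55,-104,60)),(TA(628,235),(-55,-104,60)),(TA(292,330),(-100,104,60))],[.7,.05,0.1])
Rz=R.from_euler('z',c[2]).as_matrix()
for o in (TA(576,431),SB(236,244)):
    w=px(*o,.036+.004); print('handle',w, Rz.T@(w-[c[0],c[1],0]))
for o in (TA(550,287),SB(403,213)):
    w=px(*o,.012+.024); print('plq',w, Rz.T@(w-[c[0],c[1],0]))
print('pad'); fit([(TA(48,392),(65,65,5)),(TA(253,363),(65,-65,5)),(TA(288,525),(-65,-65,5)),(TA(82,556),(-65,65,5)),(SB(27,75),(-65,65,5)),(SB(197,43),(65,65,5)),(SB(255,128),(65,-65,5)),(SB(80,161),(-65,-65,5))],[.5,.15,.1])
Ry=R.from_euler('y',-25,degrees=True).as_matrix()
b=lambda L: Ry@L+[0,0,.1]
print('rest'); q=fit([(TB(363,190),(34,22,0)),(TB(510,245),(34,-22,0)),(TB(283,372),(-20,22,10)),(TB(440,428),(-20,-22,10)),(TB(432,447),(-26,-22,10)),(TB(280,395),(-26,22,10)),(SA(170,97),(-23,22,10)),(SA(140,192),(-26,-22,10)),(SA(352,75),(34,22,0)),(SA(348,165),(34,-22,0))],[.45,-.2,-.3],b)
st=[px(*TB(295,310),.004),px(*SA(250,388),.01)];print('foot',st)
E
python3 m.py
```

```text
cab
[0.7399 0.0965 0.1386] yaw 7.94
[[-0.2, -0.5], [0.3, -0.1], [0.2, -0.6], [0.4, -0.2], [-0.1, -1.0], [-0.5, 0.1], [-1.5, 0.3], [0.7, -1.0], [1.0, -0.4], [0.1, 1.5]]
handle [0.55580236 0.02020771 0.04      ] [-0.19285703 -0.05012216  0.04      ]
handle [0.55579762 0.01165528 0.04      ] [-0.19404346 -0.0585919   0.04      ]
plq [0.66304273 0.03436579 0.036     ] [-0.08468904 -0.05091794  0.036     ]
plq [0.66110915 0.02836654 0.036     ] [-0.08743302 -0.05659246  0.036     ]
pad
[0.5373 0.2661 0.1658] yaw 9.5
[[-0.1, -0.6], [0.8, -0.8], [1.1, 0.8], [0.2, 0.5], [-0.6, -1.0], [-0.1, -1.0], [1.5, -2.1], [-0.7, -1.1]]
rest
[ 0.4693 -0.2682 -0.3218] yaw -18.44
[[-0.1, 0.7], [0.5, 0.1], [1.0, 0.5], [0.4, -0.2], [0.4, -0.3], [0.5, -0.0], [0.7, -1.1], [-0.4, -0.1], [1.2, -2.3], [-1.4, -0.8]]
foot [array([ 0.4688442 , -0.26343006,  0.004     ]), array([ 0.46651904, -0.27452294,  0.01      ])]
```

```bash
cat > go.py <<'E'
import sys,numpy as np
from bench import r
from scipy.spatial.transform import Rotation as R
# usage: go.py x y z jawdeg ; rows printed as total shift (tool axes now) cm, spin deg (do shift first, then spin)
s=r.read_state(); A=R.from_quat(s["eef_rot"]).as_matrix()
print('t',s['time'],'pos',np.round(s['ee_pos'],4),'F',np.round(s['ft_force'],1),'w',round(s['width'],4),'xax',np.round(A[:,0],3),'jaw',np.degrees(np.arctan2(A[1,1],A[0,1])).round(2),'q7',np.round(s['joint_positions'],2))
if len(sys.argv)>4:
    x,y,z,j=map(float,sys.argv[1:5]); d=np.array([x,y,z])-s['ee_pos']
    ja=np.degrees(np.arctan2(A[1,1],A[0,1])); dj=(j-ja+90)%180-90
    print('shift cm',np.round(A.T@d*100,2),'spin (tool x down)',np.round(-dj,2))
    A2=A@R.from_euler('x',-dj,degrees=True).as_matrix(); print('shift cm if spun first',np.round(A2.T@d*100,2))
E
python3 go.py .556 .0203 .12 7.94
```

```text
t 0.1 pos [ 0.2409 -0.5764  0.2388] F [-0.8 -0.6 -1.2] w 0.087 xax [-0.001  0.001 -1.   ] jaw -67.32 q7 [ 1.15  0.33 -0.06  1.46  0.02  1.35 -0.09]
shift cm [ 11.94 -42.89 -52.08] spin (tool x down) -75.26
shift cm if spun first [ 11.94  39.46 -54.73]
```

```bash
python3 -m inch '[{"translation":[0,0,0],"spin":-10.5},{"translation":[0,0,0],"spin":-10.5},{"translation":[0,0,0],"spin":-10.5},{"translation":[0,0,0],"spin":-10.5},{"translation":[0,0,0],"spin":-10.5},{"translation":[0,0,0],"spin":-10.5},{"translation":[0,0,0],"spin":-10.5},{"translation":[0,0,0],"spin":0}]' 0.6 20; python3 go.py .556 .0203 .12 7.94
```

```text
time: 1.1
ee_pos: [0.24, -0.5747, 0.2348]
eef_rot: [0.466, 0.536, -0.463, 0.53]
ft_force: [0.6, 0.5, -0.4]
width: 0.0348
t 1.1 pos [ 0.24   -0.5747  0.2348] F [ 0.6  0.5 -0.4] w 0.0348 xax [-0.004  0.008 -1.   ] jaw 7.88 q7 [ 1.29  0.35 -0.24  1.46  0.08  1.36  1.18]
shift cm [ 11.83  39.49 -54.51] spin (tool x down) -0.06
shift cm if spun first [ 11.83  39.55 -54.47]
```

```bash
python3 -m inch '[{"translation":[0,2.8,-3.9],"spin":0},{"translation":[0,2.8,-3.9],"spin":0},{"translation":[0,2.8,-3.9],"spin":0},{"translation":[0,2.8,-3.9],"spin":0},{"translation":[0,2.8,-3.9],"spin":0},{"translation":[0,2.8,-3.9],"spin":0},{"translation":[0,2.8,-3.9],"spin":0},{"translation":[0,2.8,-3.9],"spin":0},{"translation":[0,2.8,-3.9],"spin":0},{"translation":[0,2.8,-3.9],"spin":0},{"translation":[0,2.8,-3.9],"spin":0},{"translation":[0,2.8,-3.9],"spin":0},{"translation":[0,2.8,-3.9],"spin":0},{"translation":[0,0,0],"spin":0}]' 0.68; python3 go.py .556 .0203 .12 7.94
```

```text
time: 2.85
ee_pos: [0.5562, -0.0145, 0.2364]
eef_rot: [0.486, 0.518, -0.483, 0.512]
ft_force: [-0.6, -1.4, -0.3]
width: 0.0281
t 2.85 pos [ 0.5562 -0.0145  0.2364] F [-0.6 -1.4 -0.3] w 0.0281 xax [-0.004  0.01  -1.   ] jaw 3.5 q7 [ 0.56  0.26 -0.72  1.62  0.16  1.33 -0.12]
shift cm [11.67  0.23 -3.36] spin (tool x down) -4.44
shift cm if spun first [11.67  0.48 -3.33]
```

```bash
python3 -m inch '[{"translation":[1.5,0.2,-1.7],"spin":-4.4},{"translation":[3,0.2,-1.7],"spin":0},{"translation":[3,0,0],"spin":0},{"translation":[0,0,0],"spin":0}]'; python3 go.py .556 .0203 .042 7.94
python3 - <<'E'
from bench import optics
import cv2
t=optics.camera("top");s=optics.camera("side")
cv2.imwrite("pics/t1.png",cv2.resize(t[120:270,190:350],None,fx=5,fy=4,interpolation=cv2.INTER_CUBIC)[:,:,::-1])
cv2.imwrite("pics/s1.png",cv2.resize(s[150:290,190:390],None,fx=4,fy=4,interpolation=cv2.INTER_CUBIC)[:,:,::-1])
E
```

```text
time: 3.35
ee_pos: [0.5545, 0.0213, 0.1567]
eef_rot: [0.465, 0.537, -0.463, 0.53]
ft_force: [-0.4, 0.4, 0.5]
width: 0.0277
t 3.35 pos [0.5545 0.0213 0.1567] F [-0.4  0.4  0.5] w 0.0277 xax [-0.006  0.009 -1.   ] jaw 8.01 q7 [ 0.5   0.33 -0.73  1.72  0.23  1.19 -0.15]
shift cm [11.47  0.19  0.23] spin (tool x down) 0.07
shift cm if spun first [11.47  0.19  0.23]
```

View pics/s1.png

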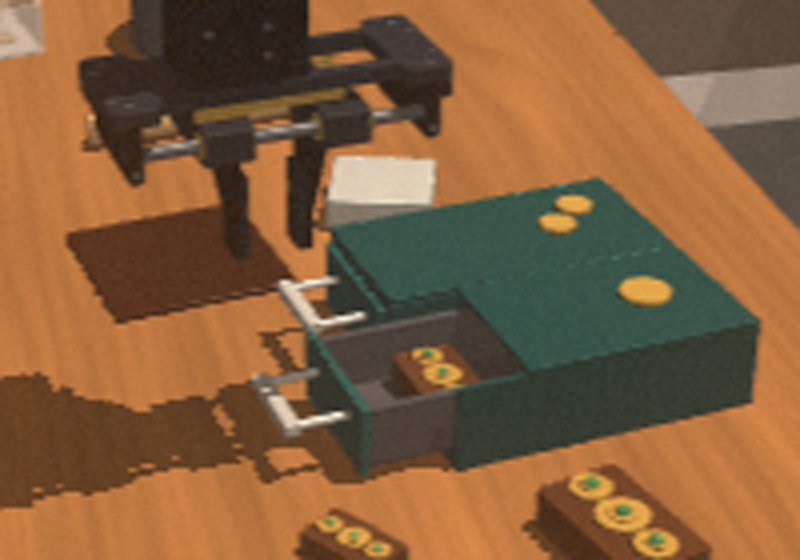

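View pics/t1.png

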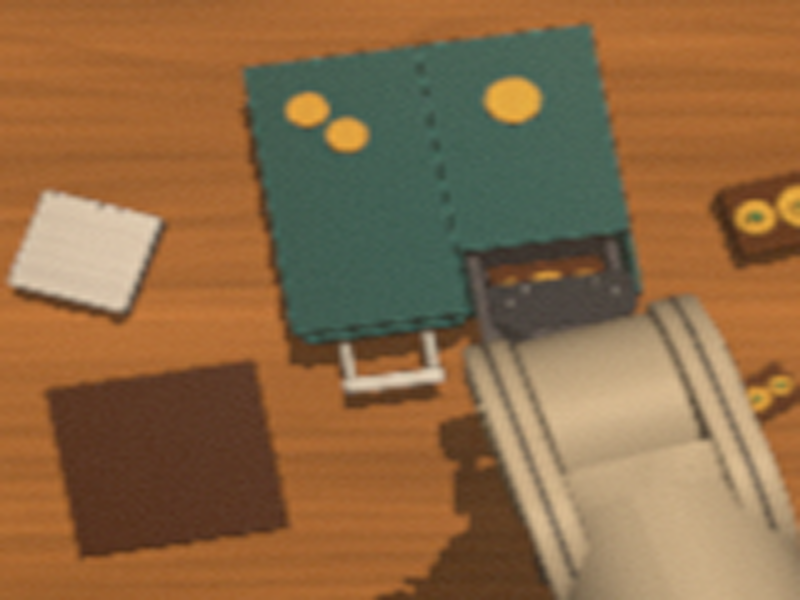

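The side view shows the two fingertips at about (250,214) and (265,211) in full-image pixels. I check these against the projected tool pose.

Run:
```python
from h import *
from bench import r
s=r.read_state();A=R.from_quat(s["eef_rot"]).as_matrix();p=s["ee_pos"]
for k in(-1,1): print(proj("side",p+A@[.017,k*.018,0]))
print(proj("side",[.5558,.0203,.036]), c2((200,190),4,236,244))
```

```text
[[249.53367425 211.20068184]]
[[264.70558918 208.47496577]]
[[257.94097946 250.09115911]] (np.float64(258.625), np.float64(250.625))
```

```bash
python3 -m inch '[{"translation":[3,0.1,0.1],"spin":0},{"translation":[3,0.1,0.1],"spin":0},{"translation":[2,0,0],"spin":0},{"translation":[2,0,0],"spin":0},{"translation":[0,0,0],"spin":0}]'; python3 go.py .556 .0203 .042 7.94
```

```text
time: 4.08
ee_pos: [0.5627, 0.0194, 0.0623]
eef_rot: [0.469, 0.533, -0.461, 0.533]
ft_force: [0.4, -1.3, 0.7]
width: 0.0277
t 4.075 pos [0.5627 0.0194 0.0623] F [ 0.4 -1.3  0.7] w 0.0277 xax [ 0.008  0.008 -1.   ] jaw 7.83 q7 [ 0.46  0.45 -0.69  1.79  0.33  1.01 -0.22]
shift cm [ 2.03 -0.67 -0.16] spin (tool x down) -0.11
shift cm if spun first [ 2.03 -0.67 -0.17]
```

```bash
python3 -m inch '[{"translation":[0,-0.65,-0.1],"spin":0},{"translation":[1,0,0],"spin":0},{"translation":[0.9,0,0],"spin":0},{"translation":[0,0,0],"spin":0}]'; python3 go.py .556 .0203 .042 7.94
```

```text
time: 4.58
ee_pos: [0.557, 0.0198, 0.044]
eef_rot: [0.469, 0.532, -0.46, 0.534]
ft_force: [-0.4, -0.5, -0.6]
width: 0.0273
t 4.575 pos [0.557  0.0198 0.044 ] F [-0.4 -0.5 -0.6] w 0.0273 xax [ 0.011  0.008 -1.   ] jaw 7.83 q7 [ 0.45  0.46 -0.68  1.82  0.34  0.96 -0.23]
shift cm [ 0.2  -0.09 -0.06] spin (tool x down) -0.11
shift cm if spun first [ 0.2  -0.09 -0.06]
```

Now I close on the bar.

```bash
python3 -m inch '[{"translation":[0,0,0],"spin":0},{"translation":[0,0,0],"spin":0},{"translation":[0,0,0],"spin":0},{"translation":[0,0,0],"spin":0}]' 1 20; python3 go.py
```

```text
time: 5.08
ee_pos: [0.5573, 0.0199, 0.0443]
eef_rot: [0.469, 0.532, -0.46, 0.534]
ft_force: [0.3, 0.2, -1.8]
width: 0.0098
t 5.075 pos [0.5573 0.0199 0.0443] F [ 0.3  0.2 -1.8] w 0.0098 xax [ 0.011  0.008 -1.   ] jaw 7.85 q7 [ 0.45  0.46 -0.68  1.82  0.34  0.97 -0.23]
```

```bash
python3 -m inch '[{"translation":[0,-1,0],"spin":0},{"translation":[0,-1,0],"spin":0},{"translation":[0,-1,0],"spin":0},{"translation":[0,-1,0],"spin":0},{"translation":[0,-1,0],"spin":0},{"translation":[0,-0.5,0],"spin":0},{"translation":[0,0,0],"spin":0}]'; python3 go.py .556 .0203 .044 7.94
```

```text
time: 5.95
ee_pos: [0.4995, 0.0115, 0.0442]
eef_rot: [0.47, 0.531, -0.46, 0.535]
ft_force: [0.3, -0.4, -0.3]
width: 0.0099
t 5.95 pos [0.4995 0.0115 0.0442] F [ 0.3 -0.4 -0.3] w 0.0099 xax [ 0.014  0.007 -1.   ] jaw 7.83 q7 [ 0.53  0.35 -0.72  1.97  0.28  0.91 -0.2 ]
shift cm [ 0.11  5.72 -0.1 ] spin (tool x down) -0.11
shift cm if spun first [ 0.11  5.72 -0.09]
```

```bash
python3 -m inch '[{"translation":[0,-0.5,0],"spin":0},{"translation":[0,-0.4,0],"spin":0}]'; python3 go.py;  python3 -m inch '[{"translation":[0,-0.3,0],"spin":0},{"translation":[0,-0.3,0],"spin":0}]'; python3 go.py
```

```text
time: 6.2
ee_pos: [0.4908, 0.0102, 0.0442]
eef_rot: [0.47, 0.531, -0.459, 0.535]
ft_force: [2.8, -1.1, 0.7]
width: 0.0098
t 6.2 pos [0.4908 0.0102 0.0442] F [ 2.8 -1.1  0.7] w 0.0098 xax [ 0.014  0.007 -1.   ] jaw 7.83 q7 [ 0.54  0.33 -0.72  1.99  0.27  0.9  -0.19]
time: 6.45
ee_pos: [0.4847, 0.0093, 0.0442]
eef_rot: [0.47, 0.531, -0.459, 0.535]
ft_force: [2.8, -0.8, -0.2]
width: 0.01
t 6.45 pos [0.4847 0.0093 0.0442] F [ 2.8 -0.8 -0.2] w 0.01 xax [ 0.015  0.007 -1.   ] jaw 7.83 q7 [ 0.55  0.32 -0.73  2.01  0.26  0.89 -0.18]
```

```bash
python3 -m inch '[{"translation":[0,-0.3,0],"spin":0},{"translation":[0,-0.3,0],"spin":0}]'; python3 go.py
```

```text
time: 6.7
ee_pos: [0.484, 0.0092, 0.0444]
eef_rot: [0.474, 0.528, -0.455, 0.538]
ft_force: [24.0, 0.8, -27.9]
width: 0.0094
t 6.7 pos [0.484  0.0092 0.0444] F [ 24.    0.8 -27.9] w 0.0094 xax [ 0.028  0.011 -1.   ] jaw 7.84 q7 [ 0.56  0.31 -0.73  2.02  0.26  0.88 -0.17]
```

```bash
python3 -m inch '[{"translation":[0,0.05,0],"spin":0},{"translation":[0,0,0],"spin":0},{"translation":[0,0,0],"spin":0}]' 0.68; python3 go.py; python3 -m inch '[{"translation":[-2,0,0],"spin":0},{"translation":[-4,0,0],"spin":0},{"translation":[-4,0,0],"spin":0},{"translation":[-4,-1,5],"spin":0},{"translation":[-2,0,5],"spin":0},{"translation":[0,0,5],"spin":0},{"translation":[0,0,0],"spin":0}]' 0.05; python3 go.py;python3 - <<'E'
from bench import optics
import cv2
t=optics.camera("top");s=optics.camera("side")
cv2.imwrite("pics/t2.png",cv2.resize(t[120:270,190:350],None,fx=5,fy=4,interpolation=cv2.INTER_CUBIC)[:,:,::-1])
cv2.imwrite("pics/s2.png",cv2.resize(s[150:290,190:390],None,fx=4,fy=4,interpolation=cv2.INTER_CUBIC)[:,:,::-1])
E
```

```text
time: 7.08
ee_pos: [0.4832, 0.0096, 0.0438]
eef_rot: [0.474, 0.529, -0.456, 0.537]
ft_force: [0.1, -0.5, 0.3]
width: 0.0261
t 7.075 pos [0.4832 0.0096 0.0438] F [ 0.1 -0.5  0.3] w 0.0261 xax [ 0.025  0.011 -1.   ] jaw 7.83 q7 [ 0.55  0.31 -0.73  2.02  0.26  0.88 -0.18]
time: 7.95
ee_pos: [0.4879, -0.1433, 0.2054]
eef_rot: [0.471, 0.531, -0.456, 0.537]
ft_force: [0.3, -0.2, -0.4]
width: 0.0813
t 7.95 pos [ 0.4879 -0.1433  0.2054] F [ 0.3 -0.2 -0.4] w 0.0813 xax [ 0.021  0.01  -1.   ] jaw 8.02 q7 [ 0.82  0.14 -0.66  1.8   0.08  1.22  0.28]
```

View pics/s2.png

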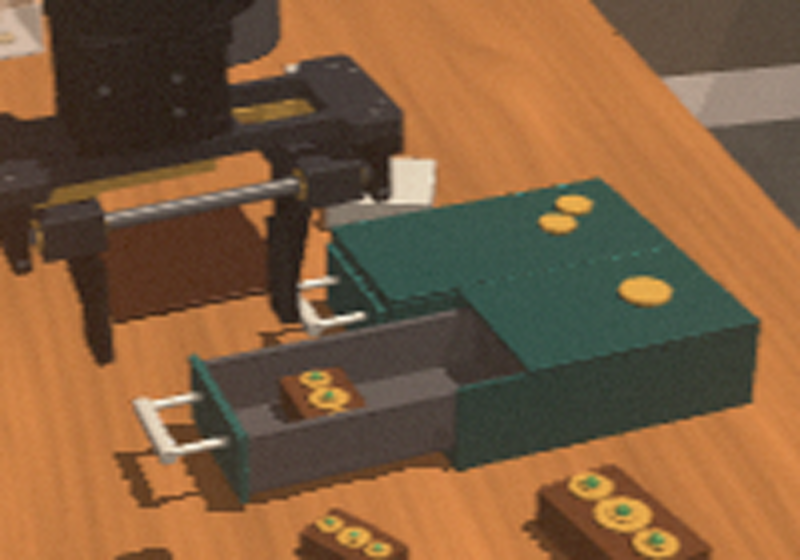

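View pics/t2.png

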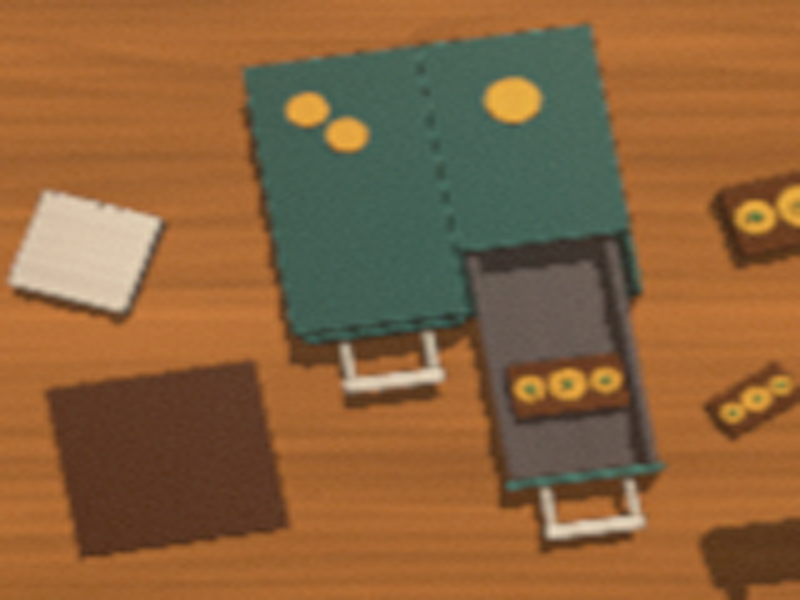

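In the top crop the plaque's middle medallion is at about (567,384) and its corners run from (505,362) to (633,408). The drawer is visibly fully out.

```bash
python3 - <<'E'
from h import *
c=[.7399,.0965,.1386];Rz=R.from_euler('z',c[2]).as_matrix()
for o,z in ((TA(567,384),.037),(TA(530,389),.036),(TA(605,380),.036),(TA(505,362),.032),(TA(626,353),.032),(TA(634,406),.032),(TA(514,420),.032),(("side",c2((190,150),4,330,398)),.036)):
    w=px(*o,z); print(np.round(w,4),np.round(Rz.T@(w-[c[0],c[1],0]),4))
E
python3 go.py .589 .026 .15 7.94
```

```text
[0.5907 0.0251 0.037 ] [-0.1576 -0.0501  0.037 ]
[0.5873 0.047  0.036 ] [-0.158  -0.0279  0.036 ]
[0.5935 0.0025 0.036 ] [-0.158  -0.0729  0.036 ]
[0.6077 0.0617 0.032 ] [-0.1358 -0.0162  0.032 ]
[ 0.6136 -0.0104  0.032 ] [-0.1398 -0.0884  0.032 ]
[ 0.5742 -0.0147  0.032 ] [-0.1795 -0.0872  0.032 ]
[0.5644 0.0568 0.032 ] [-0.1793 -0.0151  0.032 ]
[0.5891 0.0168 0.036 ] [-0.1604 -0.0581  0.036 ]
t 8.05 pos [ 0.4883 -0.1391  0.2055] F [-0.7 -0.1 -0.1] w 0.0822 xax [ 0.021  0.011 -1.   ] jaw 8.33 q7 [ 0.82  0.14 -0.66  1.8   0.07  1.22  0.28]
shift cm [  5.95  12.23 -14.84] spin (tool x down) 0.39
shift cm if spun first [  5.95  12.12 -14.92]
```

```bash
python3 -m inch '[{"translation":[0,3,-3.7],"spin":0},{"translation":[0,3,-3.7],"spin":0},{"translation":[0,3,-3.7],"spin":0},{"translation":[0,3,-3.7],"spin":0},{"translation":[2,0,0],"spin":0},{"translation":[2,0,0],"spin":0},{"translation":[0,0,0],"spin":0}]' 0.25; python3 go.py .5905 .0252 .034 7.94
```

```text
time: 8.93
ee_pos: [0.5846, 0.0388, 0.1664]
eef_rot: [0.467, 0.536, -0.453, 0.539]
ft_force: [0.3, -0.3, 1.0]
width: 0.0653
t 8.925 pos [0.5846 0.0388 0.1664] F [ 0.3 -0.3  1. ] w 0.0653 xax [ 0.017  0.013 -1.   ] jaw 8.86 q7 [ 0.47  0.38 -0.75  1.65  0.27  1.2  -0.18]
shift cm [13.23  0.13  1.57] spin (tool x down) 0.92
shift cm if spun first [13.23  0.15  1.57]
```

```bash
python3 -m inch '[{"translation":[2.5,0.1,1.5],"spin":0.9},{"translation":[2.5,0,0],"spin":0},{"translation":[2.5,0,0],"spin":0},{"translation":[2,0,0],"spin":0},{"translation":[0,0,0],"spin":0}]'; python3 go.py .5905 .0252 .034 7.94
```

```text
time: 9.55
ee_pos: [0.5896, 0.02, 0.0708]
eef_rot: [0.473, 0.529, -0.459, 0.535]
ft_force: [-0.4, -0.3, 0.7]
width: 0.0655
t 9.55 pos [0.5896 0.02   0.0708] F [-0.4 -0.3  0.7] w 0.0655 xax [ 0.019  0.01  -1.   ] jaw 7.55 q7 [ 0.45  0.49 -0.7   1.73  0.35  1.03 -0.23]
shift cm [ 3.68  0.09 -0.48] spin (tool x down) -0.39
shift cm if spun first [ 3.68  0.09 -0.48]
```

```bash
python3 -m inch '[{"translation":[1,0.1,-0.45],"spin":-0.4},{"translation":[1,0,0],"spin":0},{"translation":[1,0,0],"spin":0},{"translation":[0.4,0,0],"spin":0},{"translation":[0,0,0],"spin":0}]'; python3 go.py .5905 .0252 .034 7.94
```

```text
time: 10.18
ee_pos: [0.592, 0.0254, 0.0366]
eef_rot: [0.472, 0.53, -0.456, 0.537]
ft_force: [0.2, -1.0, -0.0]
width: 0.0651
t 10.175 pos [0.592  0.0254 0.0366] F [ 0.2 -1.  -0. ] w 0.0651 xax [ 0.022  0.01  -1.   ] jaw 7.98 q7 [ 0.43  0.54 -0.68  1.74  0.39  0.98 -0.26]
shift cm [ 0.26 -0.15 -0.  ] spin (tool x down) 0.04
shift cm if spun first [ 0.26 -0.15 -0.  ]
```

```bash
python3 -m inch '[{"translation":[0.2,-0.1,0],"spin":0},{"translation":[0,0,0],"spin":0},{"translation":[0,0,0],"spin":0},{"translation":[0,0,0],"spin":0},{"translation":[0,0,0],"spin":0}]' 1 20; python3 go.py .5905 .0252 .034 7.94;python3 - <<'E'
from bench import optics
import cv2
s=optics.camera("side")
cv2.imwrite("pics/s3.png",cv2.resize(s[150:290,190:390],None,fx=4,fy=4,interpolation=cv2.INTER_CUBIC)[:,:,::-1])
E
```

```text
time: 10.8
ee_pos: [0.5913, 0.0251, 0.0351]
eef_rot: [0.472, 0.53, -0.456, 0.537]
ft_force: [0.4, 0.5, -1.9]
width: 0.0397
t 10.8 pos [0.5913 0.0251 0.0351] F [ 0.4  0.5 -1.9] w 0.0397 xax [ 0.023  0.01  -1.   ] jaw 7.97 q7 [ 0.43  0.54 -0.68  1.75  0.39  0.97 -0.26]
shift cm [ 0.11 -0.08 -0.02] spin (tool x down) 0.03
shift cm if spun first [ 0.11 -0.08 -0.02]
```

View pics/s3.png

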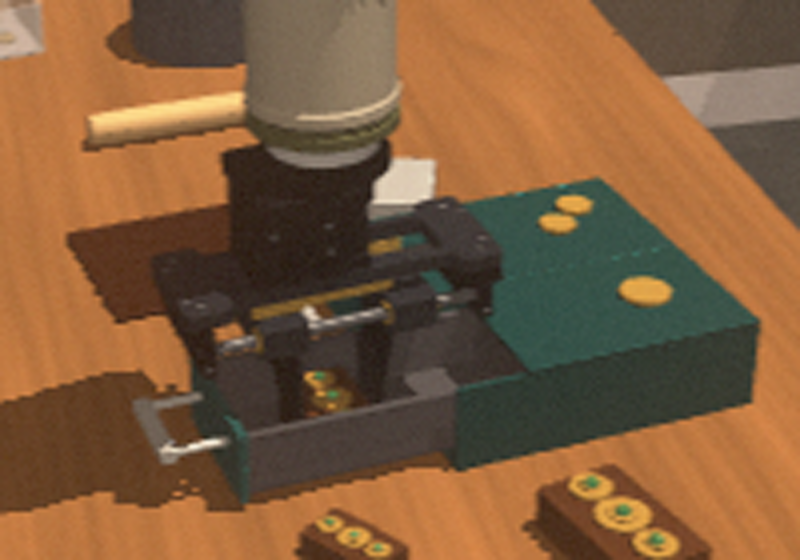

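```bash
python3 -m inch '[{"translation":[-1,0,0],"spin":0},{"translation":[-2,0,0],"spin":0},{"translation":[-3,0,0],"spin":0},{"translation":[-3,0,0],"spin":0},{"translation":[-2,0,0],"spin":0},{"translation":[0,0,0],"spin":0}]'; python3 go.py .5373 .2661 .12 9.5
```

```text
time: 11.6
ee_pos: [0.5894, 0.0248, 0.1551]
eef_rot: [0.473, 0.529, -0.455, 0.539]
ft_force: [0.1, 0.0, -1.7]
width: 0.0397
t 11.6 pos [0.5894 0.0248 0.1551] F [ 0.1  0.  -1.7] w 0.0397 xax [ 0.027  0.01  -1.   ] jaw 8.02 q7 [ 0.48  0.39 -0.74  1.66  0.28  1.17 -0.18]
shift cm [  3.61  -1.89 -24.6 ] spin (tool x down) -1.48
shift cm if spun first [  3.61  -1.26 -24.64]
```

```bash
python3 -m inch '[{"translation":[0,-0.2,-3],"spin":-0.2},{"translation":[0,-0.2,-3],"spin":-0.2},{"translation":[0,-0.2,-3],"spin":-0.2},{"translation":[0,-0.2,-3],"spin":-0.2},{"translation":[0,-0.2,-3],"spin":-0.2},{"translation":[0,-0.2,-3],"spin":-0.2},{"translation":[0,-0.2,-3],"spin":-0.2},{"translation":[0,0,0],"spin":0}]'; python3 go.py .5373 .2661 .06 9.5
```

```text
time: 12.6
ee_pos: [0.5403, 0.2353, 0.1531]
eef_rot: [0.465, 0.535, -0.45, 0.544]
ft_force: [-0.4, -1.1, -0.8]
width: 0.04
t 12.6 pos [0.5403 0.2353 0.1531] F [-0.4 -1.1 -0.8] w 0.04 xax [ 0.023  0.008 -1.   ] jaw 9.42 q7 [ 0.16  0.42 -0.81  1.66  0.33  1.19 -0.56]
shift cm [ 9.33 -0.02 -3.05] spin (tool x down) -0.08
shift cm if spun first [ 9.33 -0.01 -3.05]
```

```bash
python3 -m inch '[{"translation":[2.5,0,-3],"spin":0},{"translation":[2.5,0,0],"spin":0},{"translation":[2.5,0,0],"spin":0},{"translation":[1.5,0,0],"spin":0},{"translation":[0,0,0],"spin":0}]'; python3 go.py .5373 .2661 .0285 9.5
```

```text
time: 13.22
ee_pos: [0.5387, 0.2619, 0.0595]
eef_rot: [0.465, 0.534, -0.452, 0.543]
ft_force: [0.4, -0.1, -0.9]
width: 0.0398
t 13.225 pos [0.5387 0.2619 0.0595] F [ 0.4 -0.1 -0.9] w 0.0398 xax [ 0.023  0.005 -1.   ] jaw 9.2 q7 [ 0.07  0.54 -0.76  1.71  0.44  1.04 -0.68]
shift cm [ 3.1  -0.15 -0.44] spin (tool x down) -0.3
shift cm if spun first [ 3.1  -0.14 -0.44]
```

```bash
python3 -m inch '[{"translation":[1,-0.1,-0.4],"spin":0},{"translation":[1,0,0],"spin":0},{"translation":[0.5,0,0],"spin":0},{"translation":[0.3,0,0],"spin":0},{"translation":[0,0,0],"spin":0}]'; python3 go.py .5373 .2661 .0285 9.5
```

```text
time: 13.85
ee_pos: [0.539, 0.2661, 0.0316]
eef_rot: [0.466, 0.533, -0.451, 0.544]
ft_force: [-0.6, 0.6, -0.9]
width: 0.0399
t 13.85 pos [0.539  0.2661 0.0316] F [-0.6  0.6 -0.9] w 0.0399 xax [ 0.025  0.006 -1.   ] jaw 9.15 q7 [ 0.04  0.58 -0.74  1.72  0.47  0.99 -0.71]
shift cm [ 0.31 -0.18 -0.02] spin (tool x down) -0.35
shift cm if spun first [ 0.31 -0.18 -0.03]
```

```bash
python3 -m inch '[{"translation":[0.2,0,0],"spin":0},{"translation":[0.15,0,0],"spin":0},{"translation":[0,0,0],"spin":0}]'; python3 go.py .5373 .2661 .0285 9.5
```

```text
time: 14.22
ee_pos: [0.5395, 0.2663, 0.0285]
eef_rot: [0.466, 0.533, -0.451, 0.544]
ft_force: [-0.7, -0.5, -0.6]
width: 0.04
t 14.225 pos [0.5395 0.2663 0.0285] F [-0.7 -0.5 -0.6] w 0.04 xax [ 0.026  0.006 -1.   ] jaw 9.14 q7 [ 0.04  0.59 -0.74  1.72  0.47  0.99 -0.71]
shift cm [-0.01 -0.22 -0.02] spin (tool x down) -0.36
shift cm if spun first [-0.01 -0.22 -0.02]
```

```bash
python3 -m inch '[{"translation":[0.12,0,0],"spin":0},{"translation":[0,0,0],"spin":0}]'; python3 go.py;python3 -m inch '[{"translation":[0.12,0,0],"spin":0},{"translation":[0,0,0],"spin":0}]'; python3 go.py
```

```text
time: 14.48
ee_pos: [0.5397, 0.2665, 0.0283]
eef_rot: [0.466, 0.532, -0.451, 0.544]
ft_force: [-0.1, -0.2, -1.5]
width: 0.04
t 14.475 pos [0.5397 0.2665 0.0283] F [-0.1 -0.2 -1.5] w 0.04 xax [ 0.027  0.006 -1.   ] jaw 9.14 q7 [ 0.04  0.59 -0.74  1.72  0.47  0.99 -0.71]
time: 14.72
ee_pos: [0.54, 0.2666, 0.0283]
eef_rot: [0.466, 0.532, -0.451, 0.544]
ft_force: [-0.2, 0.2, -0.0]
width: 0.04
t 14.725 pos [0.54   0.2666 0.0283] F [-0.2  0.2 -0. ] w 0.04 xax [ 0.028  0.006 -1.   ] jaw 9.13 q7 [ 0.04  0.59 -0.74  1.72  0.47  0.99 -0.71]
```

```bash
python3 -m inch '[{"translation":[0.3,0,0],"spin":0}]'; python3 go.py;python3 -m inch '[{"translation":[0,0,0],"spin":0}]'; python3 go.py
```

```text
time: 14.85
ee_pos: [0.5402, 0.2669, 0.027]
eef_rot: [0.466, 0.532, -0.451, 0.545]
ft_force: [-11.8, -6.2, 29.9]
width: 0.04
t 14.85 pos [0.5402 0.2669 0.027 ] F [-11.8  -6.2  29.9] w 0.04 xax [ 0.028  0.005 -1.   ] jaw 9.12 q7 [ 0.04  0.59 -0.73  1.72  0.48  0.99 -0.71]
time: 14.98
ee_pos: [0.5403, 0.2671, 0.0273]
eef_rot: [0.466, 0.532, -0.451, 0.545]
ft_force: [0.2, 1.9, -1.0]
width: 0.0398
t 14.975 pos [0.5403 0.2671 0.0273] F [ 0.2  1.9 -1. ] w 0.0398 xax [ 0.029  0.005 -1.   ] jaw 9.13 q7 [ 0.04  0.59 -0.73  1.72  0.48  0.99 -0.71]
```

```bash
python3 -m inch '[{"translation":[0,0,0],"spin":0},{"translation":[0,0,0],"spin":0},{"translation":[0,0,0],"spin":0},{"translation":[-1,0,0],"spin":0},{"translation":[-2,0,0],"spin":0},{"translation":[-3,0,0],"spin":0},{"translation":[-3,0,0],"spin":0},{"translation":[-3,0,3],"spin":-10.5},{"translation":[0,0,5],"spin":-10.5},{"translation":[0,0,5],"spin":-10.5},{"translation":[0,0,5],"spin":-10.5},{"translation":[0,0,0],"spin":-10.5},{"translation":[0,0,0],"spin":0}]' 0.25; python3 go.py
python3 - <<'E'
from bench import optics
import cv2
t=optics.camera("top");s=optics.camera("side")
cv2.imwrite("pics/t4f.png",t[:,:,::-1])
cv2.imwrite("pics/t4.png",cv2.resize(t[190:280,170:290],None,fx=6,fy=6,interpolation=cv2.INTER_CUBIC)[:,:,::-1])
cv2.imwrite("pics/s4.png",cv2.resize(s[150:290,190:390],None,fx=4,fy=4,interpolation=cv2.INTER_CUBIC)[:,:,::-1])
E
```

```text
time: 16.6
ee_pos: [0.6205, 0.1064, 0.1668]
eef_rot: [0.174, 0.674, -0.162, 0.7]
ft_force: [-1.0, 0.4, 0.3]
width: 0.0648
t 16.6 pos [0.6205 0.1064 0.1668] F [-1.   0.4  0.3] w 0.0648 xax [ 0.04   0.007 -0.999] jaw 62.54 q7 [ 0.45  0.53 -0.93  1.54  0.45  1.25  0.55]
```

View pics/s4.png

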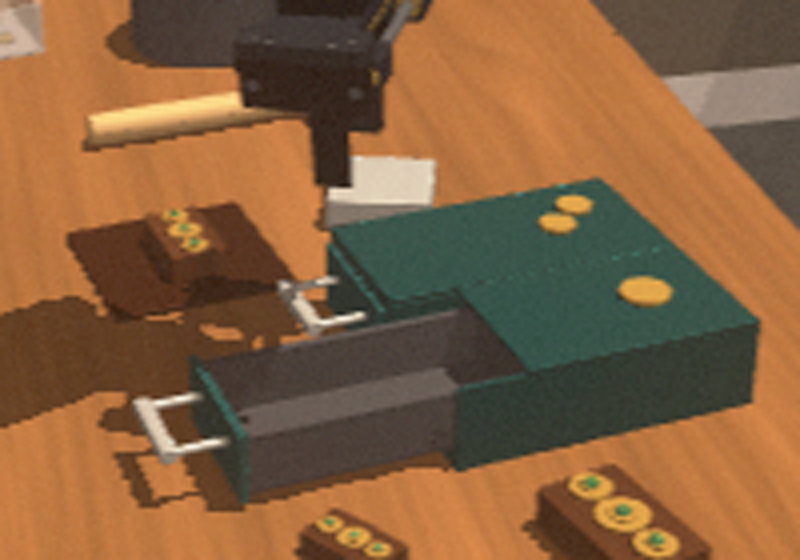

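View pics/t4.png

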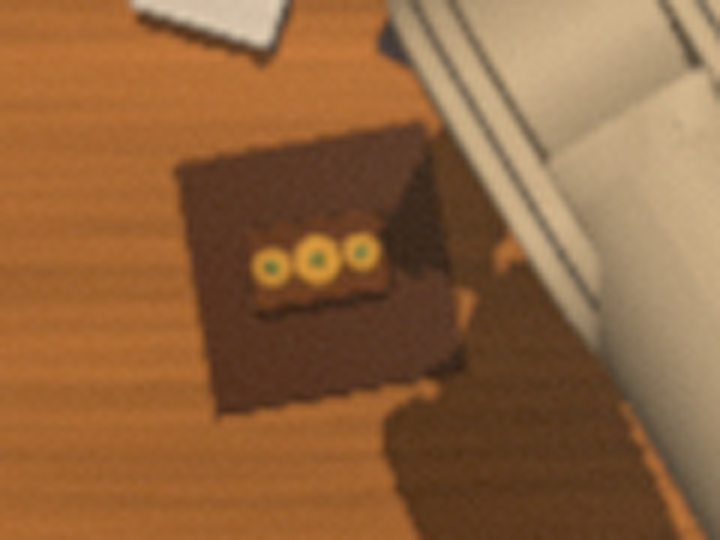

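Plaque lies flat on the pad, medallions up, its middle medallion at about (317,259) in the crop. The drawer is empty and still open.

```bash
python3 - <<'E'
from h import *
f=lambda u,v:("top",c2((170,190),6,u,v))
a=[px(*f(*o),z) for o,z in (((317,259),.030),((271,267),.029),((362,251),.029))]
print(np.round(a,4), np.degrees(np.arctan2(*(a[1]-a[2])[[1,0]])))
print(px("side",c2((190,150),4,186,232),.030))
E
python3 go.py .540 .267 .13 99.1
```

```text
[[0.5421 0.266  0.03  ]
 [0.5383 0.2892 0.029 ]
 [0.5459 0.2437 0.029 ]] 99.43565624050659
[0.54019272 0.25185496 0.03      ]
t 16.7 pos [0.6205 0.1063 0.1665] F [-0.2 -0.4 -0.4] w 0.0653 xax [ 0.04   0.006 -0.999] jaw 62.36 q7 [ 0.45  0.53 -0.93  1.54  0.45  1.25  0.55]
shift cm [  3.42  10.41 -14.7 ] spin (tool x down) -36.74
shift cm if spun first [ 3.42 17.13 -5.56]
```

```bash
python3 -m inch '[{"translation":[0,0,0],"spin":-10},{"translation":[0,0,0],"spin":-10},{"translation":[0,0,0],"spin":-10},{"translation":[0,0,0],"spin":-6},{"translation":[0,4,-1.3],"spin":0},{"translation":[0,4,-1.3],"spin":0},{"translation":[0,4,-1.3],"spin":0},{"translation":[0,4,-1.3],"spin":0},{"translation":[0,0,0],"spin":0}]' 0 10; python3 go.py .540 .267 .08 99.1
python3 - <<'E'
from h import *
Ry=R.from_euler('y',-25,degrees=True).as_matrix()
b=lambda L: Ry@L+[0,0,.1]
T=[(TB(363,190),(34,22,0)),(TB(510,245),(34,-22,0)),(TB(283,372),(-20,22,10)),(TB(440,428),(-20,-22,10)),(TB(432,447),(-26,-22,10)),(TB(280,395),(-26,22,10))]
fit(T,[.45,-.2,-.3],b)
print(px(*TA(252,92),.06)) 
print(proj("side",[.541,.266,.031]),c2((190,150),4,186,232))
E
```

```text
time: 17.82
ee_pos: [0.5384, 0.2679, 0.1684]
eef_rot: [-0.05, 0.69, 0.051, 0.721]
ft_force: [0.7, 0.6, 0.3]
width: 0.0869
t 17.825 pos [0.5384 0.2679 0.1684] F [0.7 0.6 0.3] w 0.0869 xax [ 0.044  0.004 -0.999] jaw 98.22 q7 [ 0.28  0.53 -1.09  1.61  0.51  1.27  0.82]
shift cm [ 8.84 -0.09 -0.25] spin (tool x down) -0.88
shift cm if spun first [ 8.84 -0.09 -0.25]
[ 0.4696 -0.267  -0.3408] yaw -19.53
[[-0.3, 0.5], [0.2, 0.2], [0.5, 0.2], [-0.2, -0.2], [-0.2, -0.4], [-0.0, -0.3]]
[0.80679051 0.20868641 0.06      ]
[[235.60741821 204.92282254]] (np.float64(236.125), np.float64(207.625))
```

```bash
python3 -m inch '[{"translation":[3,0,-0.2],"spin":-0.8},{"translation":[3,0,0],"spin":0},{"translation":[2.5,0,0],"spin":0},{"translation":[1.5,0,0],"spin":0},{"translation":[0,0,0],"spin":0}]'; python3 go.py .541 .267 .027 99.2
```

```text
time: 18.45
ee_pos: [0.5417, 0.2677, 0.0679]
eef_rot: [-0.053, 0.688, 0.051, 0.722]
ft_force: [-0.5, 0.2, -0.1]
width: 0.087
t 18.45 pos [0.5417 0.2677 0.0679] F [-0.5  0.2 -0.1] w 0.087 xax [ 0.048  0.002 -0.999] jaw 98.43 q7 [ 0.22  0.63 -1.    1.7   0.62  1.11  0.75]
shift cm [ 4.08 -0.04 -0.27] spin (tool x down) -0.77
shift cm if spun first [ 4.08 -0.03 -0.27]
```

```bash
python3 -m inch '[{"translation":[1.2,0,-0.2],"spin":-0.7},{"translation":[1.2,0,-0.1],"spin":-0.2},{"translation":[1,0,0],"spin":0},{"translation":[0.6,0,0],"spin":0},{"translation":[0,0,0],"spin":0}]'; python3 go.py .541 .267 .027 99.2
```

```text
time: 19.08
ee_pos: [0.5416, 0.2676, 0.0269]
eef_rot: [-0.058, 0.687, 0.057, 0.722]
ft_force: [-0.2, 0.4, -0.7]
width: 0.0868
t 19.075 pos [0.5416 0.2676 0.0269] F [-0.2  0.4 -0.7] w 0.0868 xax [ 0.05   0.003 -0.999] jaw 99.31 q7 [ 0.19  0.68 -0.96  1.73  0.67  1.05  0.73]
shift cm [-0.01 -0.05 -0.07] spin (tool x down) 0.11
shift cm if spun first [-0.01 -0.05 -0.07]
```

```bash
python3 -m inch '[{"translation":[0,0,0],"spin":0},{"translation":[0,0,0],"spin":0},{"translation":[0,0,0],"spin":0},{"translation":[0,0,0],"spin":0}]' 1 12; python3 go.py; python3 -m inch '[{"translation":[-0.5,0,0],"spin":0},{"translation":[-1,0,0],"spin":0},{"translation":[-2,0,0],"spin":0},{"translation":[-3,0,0],"spin":0},{"translation":[-4,0,0],"spin":0},{"translation":[-4,0,0],"spin":0},{"translation":[-3,0,0],"spin":0},{"translation":[0,0,0],"spin":0}]'; python3 go.py .4695 -.2675 .20 71
python3 - <<'E'
from bench import optics
import cv2
t=optics.camera("top");s=optics.camera("side")
cv2.imwrite("pics/s5.png",cv2.resize(s[100:240,190:330],None,fx=4,fy=4,interpolation=cv2.INTER_CUBIC)[:,:,::-1])
E
```

```text
time: 19.58
ee_pos: [0.5419, 0.2678, 0.0277]
eef_rot: [-0.058, 0.687, 0.057, 0.723]
ft_force: [-0.8, 0.1, -1.4]
width: 0.0681
t 19.575 pos [0.5419 0.2678 0.0277] F [-0.8  0.1 -1.4] w 0.0681 xax [ 0.051  0.003 -0.999] jaw 99.3 q7 [ 0.19  0.68 -0.96  1.73  0.67  1.05  0.73]
time: 20.58
ee_pos: [0.5318, 0.2688, 0.2163]
eef_rot: [-0.058, 0.685, 0.058, 0.724]
ft_force: [0.5, -0.4, -0.9]
width: 0.0676
t 20.575 pos [0.5318 0.2688 0.2163] F [ 0.5 -0.4 -0.9] w 0.0676 xax [ 0.055  0.005 -0.998] jaw 99.45 q7 [ 0.31  0.47 -1.13  1.58  0.47  1.33  0.86]
shift cm [  1.01 -51.88 -15.03] spin (tool x down) 28.45
shift cm if spun first [  1.01 -52.77  11.5 ]
```

View pics/s5.png

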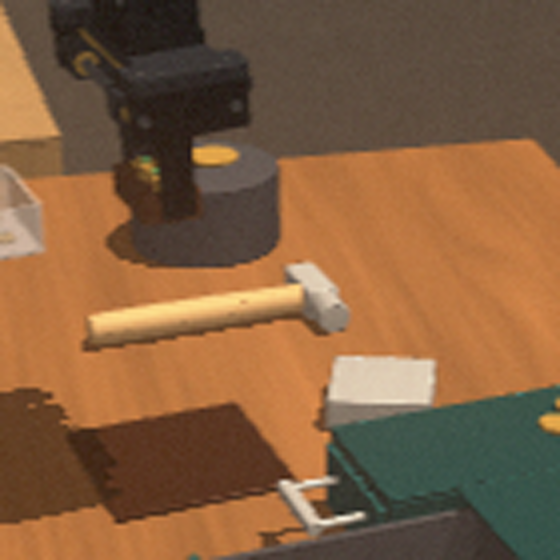

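The plaque is held by its short ends, at about (232,145) in the full side image, and it hangs level. I carry it over to the stand.

```bash
python3 -m inch '[{"translation":[0,0,0],"spin":9.5},{"translation":[0,0,0],"spin":9.5},{"translation":[0,0,0],"spin":9},{"translation":[0,-3,0.6],"spin":0},{"translation":[0,-4,0.9],"spin":0},{"translation":[0,-4,0.9],"spin":0},{"translation":[0,-4,0.9],"spin":0},{"translation":[0,-4,0.9],"spin":0},{"translation":[0,-4,0.9],"spin":0},{"translation":[0,-4,0.9],"spin":0},{"translation":[0,-4,0.9],"spin":0},{"translation":[0,-4,0.9],"spin":0},{"translation":[0,-4,0.9],"spin":0},{"translation":[0,-3,0.9],"spin":0},{"translation":[0,0,0],"spin":0}]'; python3 go.py .4695 -.2675 .20 71
```

```text
time: 22.55
ee_pos: [0.469, -0.1766, 0.1936]
eef_rot: [0.123, 0.689, -0.117, 0.705]
ft_force: [-0.3, 0.4, -0.4]
width: 0.068
t 22.55 pos [ 0.469  -0.1766  0.1936] F [-0.3  0.4 -0.4] w 0.068 xax [ 0.024  0.004 -1.   ] jaw 70.48 q7 [ 1.12  0.17 -0.91  1.82  0.13  1.2   1.4 ]
shift cm [-0.68 -8.55  3.1 ] spin (tool x down) -0.52
shift cm if spun first [-0.68 -8.57  3.02]
```

```bash
python3 -m inch '[{"translation":[0,-3,1],"spin":0},{"translation":[0,-3,1],"spin":0},{"translation":[0.5,-2.5,1],"spin":-0.5},{"translation":[1,0,0],"spin":0},{"translation":[0,0,0],"spin":0}]'; python3 go.py .4685 -.267 .16 71
```

```text
time: 23.18
ee_pos: [0.4686, -0.2629, 0.1741]
eef_rot: [0.119, 0.692, -0.11, 0.704]
ft_force: [-0.7, -1.0, -1.5]
width: 0.0677
t 23.175 pos [ 0.4686 -0.2629  0.1741] F [-0.7 -1.  -1.5] w 0.0677 xax [ 0.019  0.01  -1.   ] jaw 71.34 q7 [ 1.17  0.28 -0.84  1.75  0.21  1.19  1.52]
shift cm [ 1.4  -0.42  0.1 ] spin (tool x down) 0.34
shift cm if spun first [ 1.4  -0.42  0.11]
```

```bash
python3 -m inch '[{"translation":[1,-0.4,0.1],"spin":0.3},{"translation":[0.5,0,0],"spin":0},{"translation":[0,0,0],"spin":0}]'; python3 go.py .4685 -.267 .16 71;  python3 - <<'E'
from bench import optics
import cv2
t=optics.camera("top");s=optics.camera("side")
cv2.imwrite("pics/s6.png",cv2.resize(s[240:380,180:320],None,fx=4,fy=4,interpolation=cv2.INTER_CUBIC)[:,:,::-1])
cv2.imwrite("pics/t6.png",cv2.resize(t[200:300,350:470],None,fx=6,fy=6,interpolation=cv2.INTER_CUBIC)[:,:,::-1])
E
```

```text
time: 23.55
ee_pos: [0.4689, -0.2648, 0.1581]
eef_rot: [0.12, 0.692, -0.111, 0.704]
ft_force: [-0.3, 0.3, -1.0]
width: 0.0679
t 23.55 pos [ 0.4689 -0.2648  0.1581] F [-0.3  0.3 -1. ] w 0.0679 xax [ 0.019  0.01  -1.   ] jaw 71.19 q7 [ 1.16  0.3  -0.83  1.77  0.23  1.16  1.51]
shift cm [-0.19 -0.22  0.04] spin (tool x down) 0.19
shift cm if spun first [-0.19 -0.22  0.04]
```

View pics/s6.png

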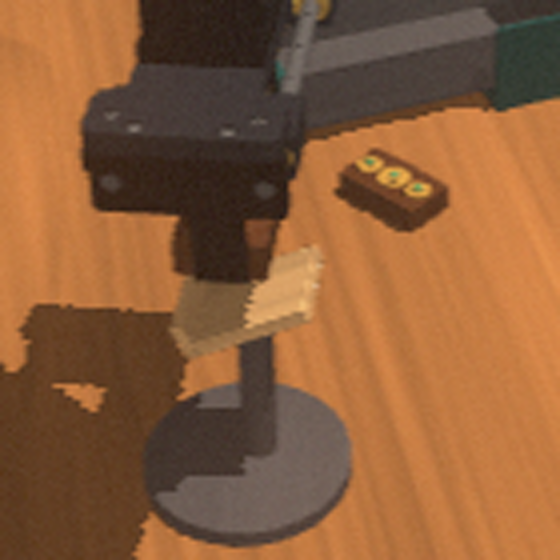

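View pics/t6.png

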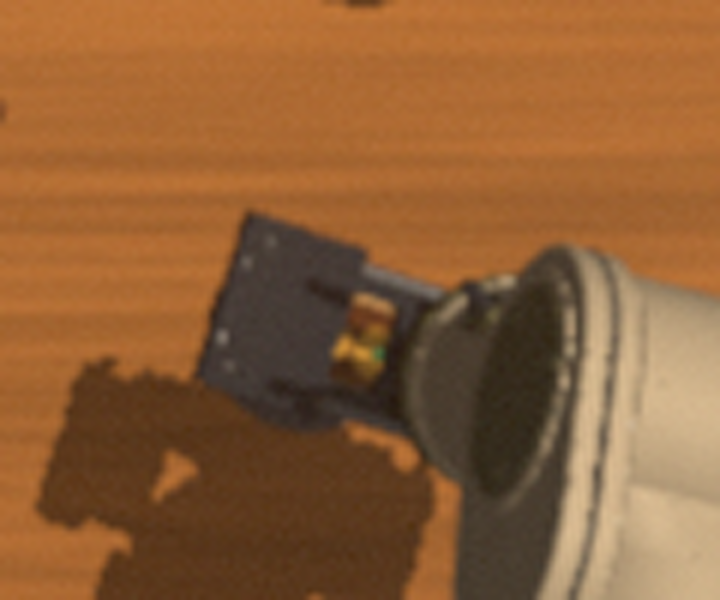

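Side crop: the plaque's near end spans columns of about 175 to 272 behind the finger, above the rest, whose lip is at 175 and upper edge at 320. I compare this with the projected model.

```bash
cat > chk.py <<'E'
from h import *
from bench import r
s=r.read_state();A=R.from_quat(s["eef_rot"]).as_matrix();p=s["ee_pos"]
u=lambda n,w:((proj(n,w)[0]-([180,240])+.5)*4-.5).round(0)
c=p+A@[.0127,0,0]
sg=1 if A[1,1]>0 else -1
y=A[:,1]*sg; x=np.cross(y,[0,0,1])
for z in(-.01,.01):
    for k in(-.02,.02): print('plq near',k,z,u("side",c-y*.034+x*k+[0,0,z]))
q=[.4695,-.2675,np.radians(-19)];Rz=R.from_euler('z',q[2]).as_matrix();Ry=R.from_euler('y',-25,degrees=True).as_matrix()
for L in((34,22,0),(34,-22,0),(-26,-22,10),(-26,-22,-8),(34,-22,-8)): print(L,u("side",Rz@(Ry@(np.array(L)/1000)+[0,0,.1])+[q[0],q[1],0]))
E
python3 chk.py
```

```text
plq near -0.02 -0.01 [178. 274.]
plq near 0.02 -0.01 [273. 280.]
plq near -0.02 0.01 [176. 235.]
plq near 0.02 0.01 [272. 242.]
(34, 22, 0) [320. 240.]
(34, -22, 0) [306. 306.]
(-26, -22, 10) [171. 326.]
(-26, -22, -8) [191. 356.]
(34, -22, -8) [314. 320.]
```

```bash
python3 go.py .4682 -.2677 .137 71; python3 -m inch '[{"translation":[0.7,-0.25,0.15],"spin":0.2},{"translation":[0.7,0,0],"spin":0},{"translation":[0.5,0,0],"spin":0},{"translation":[0,0,0],"spin":0}]' - 6; python3 go.py .4682 -.2677 .13 71
```

```text
t 23.65 pos [ 0.469  -0.2651  0.1585] F [-1.  -0.2 -1.6] w 0.068 xax [ 0.019  0.01  -1.   ] jaw 71.17 q7 [ 1.16  0.3  -0.83  1.77  0.23  1.16  1.51]
shift cm [ 2.15 -0.31 -0.03] spin (tool x down) 0.17
shift cm if spun first [ 2.15 -0.31 -0.02]
time: 24.15
ee_pos: [0.4701, -0.2681, 0.1383]
eef_rot: [0.122, 0.691, -0.113, 0.704]
ft_force: [-0.2, 0.3, -0.7]
width: 0.0684
t 24.15 pos [ 0.4701 -0.2681  0.1383] F [-0.2  0.3 -0.7] w 0.0684 xax [ 0.02  0.01 -1.  ] jaw 70.94 q7 [ 1.15  0.33 -0.82  1.78  0.25  1.13  1.49]
shift cm [ 0.83 -0.04 -0.21] spin (tool x down) -0.06
shift cm if spun first [ 0.83 -0.04 -0.21]
```

```bash
python3 -m inch '[{"translation":[0.4,0,-0.2],"spin":0},{"translation":[0.3,0,0],"spin":0},{"translation":[0,0,0],"spin":0}]'; python3 go.py .4682 -.2677 .122 71;  python3 -m inch '[{"translation":[0.3,0,0],"spin":0}]'; python3 go.py .4682 -.2677 .122 71
```

```text
time: 24.52
ee_pos: [0.4683, -0.2672, 0.1311]
eef_rot: [0.122, 0.691, -0.113, 0.704]
ft_force: [-1.4, -0.0, -0.9]
width: 0.0682
t 24.525 pos [ 0.4683 -0.2672  0.1311] F [-1.4 -0.  -0.9] w 0.0682 xax [ 0.02   0.009 -1.   ] jaw 70.94 q7 [ 1.15  0.33 -0.82  1.8   0.25  1.11  1.49]
shift cm [ 0.91 -0.06 -0.01] spin (tool x down) -0.06
shift cm if spun first [ 0.91 -0.06 -0.01]
time: 24.65
ee_pos: [0.4683, -0.2671, 0.1283]
eef_rot: [0.121, 0.691, -0.113, 0.703]
ft_force: [-2.3, 2.1, 3.2]
width: 0.0677
t 24.65 pos [ 0.4683 -0.2671  0.1283] F [-2.3  2.1  3.2] w 0.0677 xax [ 0.019  0.009 -1.   ] jaw 70.95 q7 [ 1.15  0.34 -0.82  1.8   0.26  1.11  1.48]
shift cm [ 0.63 -0.07  0.  ] spin (tool x down) -0.05
shift cm if spun first [ 0.63 -0.07  0.  ]
```

```bash
for i in 1 ; do python3 -m inch '[{"translation":[0.25,0,0],"spin":0}]' >/dev/null; python3 go.py; python3 -m inch '[{"translation":[0.25,0,0],"spin":0}]' >/dev/null; python3 go.py; done
python3 - <<'E'
from bench import optics
import cv2
s=optics.camera("side")
cv2.imwrite("pics/s7.png",cv2.resize(s[240:380,180:320],None,fx=4,fy=4,interpolation=cv2.INTER_CUBIC)[:,:,::-1])
E
```

```text
t 24.775 pos [ 0.4682 -0.267   0.1257] F [-2.4  1.4  2.7] w 0.068 xax [ 0.019  0.009 -1.   ] jaw 70.95 q7 [ 1.15  0.34 -0.82  1.8   0.26  1.1   1.48]
t 24.9 pos [ 0.4683 -0.267   0.1232] F [-3.1  2.1  7.7] w 0.0677 xax [ 0.019  0.009 -1.   ] jaw 70.95 q7 [ 1.15  0.34 -0.82  1.8   0.26  1.1   1.48]
```

View pics/s7.png

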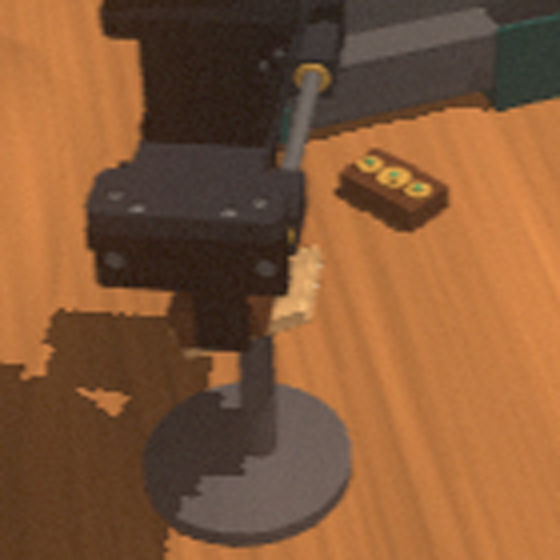

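```bash
python3 -m inch '[{"translation":[0.2,0,0],"spin":0}]' >/dev/null; python3 go.py; python3 -m inch '[{"translation":[0.2,0,-0.1],"spin":0}]' >/dev/null; python3 go.py
```

```text
t 25.075 pos [ 0.4688 -0.2672  0.1214] F [-2.1  0.1  7.4] w 0.068 xax [ 0.02   0.009 -1.   ] jaw 70.96 q7 [ 1.14  0.35 -0.82  1.81  0.27  1.09  1.48]
t 25.2 pos [ 0.4688 -0.2672  0.1201] F [-1.1  0.3  7.8] w 0.0679 xax [ 0.022  0.008 -1.   ] jaw 70.97 q7 [ 1.14  0.35 -0.82  1.81  0.27  1.09  1.48]
```

```bash
cat > sh.py <<'E'
import sys
from bench import optics
import cv2,numpy as np
s=optics.camera("side")[295:345,210:275]
g=(255*(s/255.)**.55).astype(np.uint8)
cv2.imwrite(f"pics/{sys.argv[1]}.png",cv2.resize(g,None,fx=11,fy=11,interpolation=cv2.INTER_CUBIC)[:,:,::-1])
E
python3 sh.py s8; python3 go.py
```

```text
t 25.25 pos [ 0.4688 -0.2672  0.12  ] F [-0.4 -0.7  5.8] w 0.0681 xax [ 0.022  0.007 -1.   ] jaw 70.97 q7 [ 1.14  0.35 -0.82  1.81  0.27  1.09  1.48]
```

View pics/s8.png

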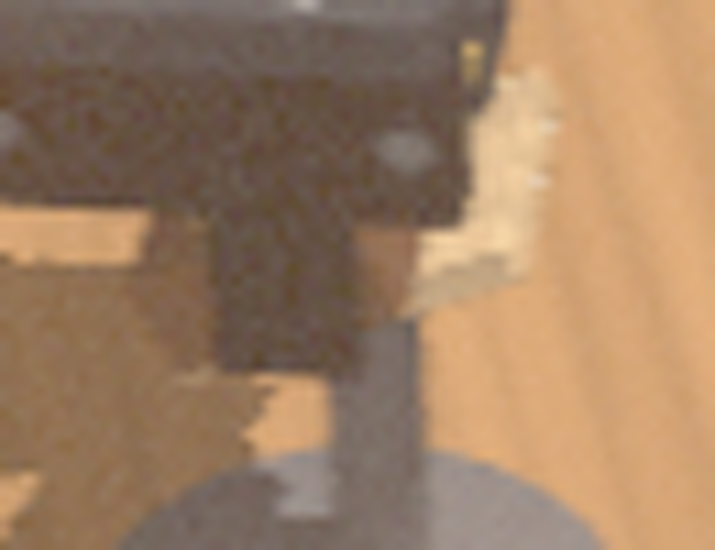

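```bash
cat > seat.py <<'E'
from h import *
u=lambda n,w:((proj(n,w)[0]-([210,295])+.5)*11-.5).round(0)
q=[.4695,-.268,np.radians(-19)];Rz=R.from_euler('z',q[2]).as_matrix()
for dx,dz,th in((0,0,25),(3,0,25),(3,2,15)):
  print(dx,dz,th)
  Ry=R.from_euler('y',-25,degrees=True).as_matrix();Rp=R.from_euler('y',-th,degrees=True).as_matrix()
  c=Ry@(np.array([dx,0,10+dz])/1000)+[0,0,.1]
  for L in((-20,-34,-10),(20,-34,-10),(-20,-34,10),(20,-34,10)): print(L,u("side",Rz@(c+Rp@(np.array(L)/1000))+[q[0],q[1],0]))
Ry=R.from_euler('y',-25,degrees=True).as_matrix()
for L in ((34,-22,0),(34,-22,-8),(34,22,0),(-26,-22,-8)): print(L,u("side",Rz@(Ry@(np.array(L)/1000)+[0,0,.1])+[q[0],q[1],0]))
E
python3 seat.py
```

```text
0 0 25
(-20, -34, -10) [191. 383.]
(20, -34, -10) [419. 315.]
(-20, -34, 10) [131. 289.]
(20, -34, 10) [361. 219.]
3 0 25
(-20, -34, -10) [208. 378.]
(20, -34, -10) [437. 310.]
(-20, -34, 10) [148. 284.]
(20, -34, 10) [378. 213.]
3 2 15
(-20, -34, -10) [183. 354.]
(20, -34, -10) [429. 320.]
(-20, -34, 10) [143. 255.]
(20, -34, 10) [391. 219.]
(34, -22, 0) [512. 239.]
(34, -22, -8) [535. 277.]
(34, 22, 0) [550.  58.]
(-26, -22, -8) [195. 378.]
```

The picture shows the plaque flat on the slope: its lower edge runs from (178,375) to (410,310), against a predicted seated edge from (191,383) to (419,315). The rest's own corners are shifted by a similar amount. I nudge it gently downhill to confirm that it meets the lip.

```bash
python3 -m inch '[{"translation":[0,0,-0.15],"spin":0}]' >/dev/null; python3 go.py; python3 -m inch '[{"translation":[0.05,0,-0.2],"spin":0}]' >/dev/null; python3 go.py;python3 -m inch '[{"translation":[0,0,0],"spin":0}]' >/dev/null; python3 go.py
```

```text
t 25.375 pos [ 0.4685 -0.267   0.1203] F [ 3.1 -1.1 -0. ] w 0.0679 xax [ 0.025  0.007 -1.   ] jaw 70.99 q7 [ 1.15  0.34 -0.82  1.81  0.26  1.08  1.48]
t 25.5 pos [ 0.468  -0.2668  0.1204] F [ 6.8 -1.2  3.1] w 0.0678 xax [ 0.028  0.005 -1.   ] jaw 71.01 q7 [ 1.15  0.34 -0.82  1.82  0.26  1.08  1.48]
t 25.625 pos [ 0.4681 -0.2668  0.1205] F [0.3 0.4 0.3] w 0.0679 xax [ 0.028  0.005 -1.   ] jaw 71.0 q7 [ 1.15  0.34 -0.82  1.82  0.26  1.08  1.48]
```

```bash
python3 -m inch '[{"translation":[0,0,0],"spin":0},{"translation":[0,0,0],"spin":0},{"translation":[0,0,0],"spin":0},{"translation":[0,0,0],"spin":0}]' 0 ; python3 go.py; python3 sh.py s9
```

```text
time: 26.12
ee_pos: [0.4665, -0.2664, 0.1193]
eef_rot: [0.121, 0.689, -0.113, 0.706]
ft_force: [-0.2, -1.2, -0.1]
width: 0.0865
t 26.125 pos [ 0.4665 -0.2664  0.1193] F [-0.2 -1.2 -0.1] w 0.0865 xax [ 0.025  0.007 -1.   ] jaw 70.97 q7 [ 1.15  0.34 -0.82  1.82  0.26  1.08  1.48]
```

View pics/s9.png

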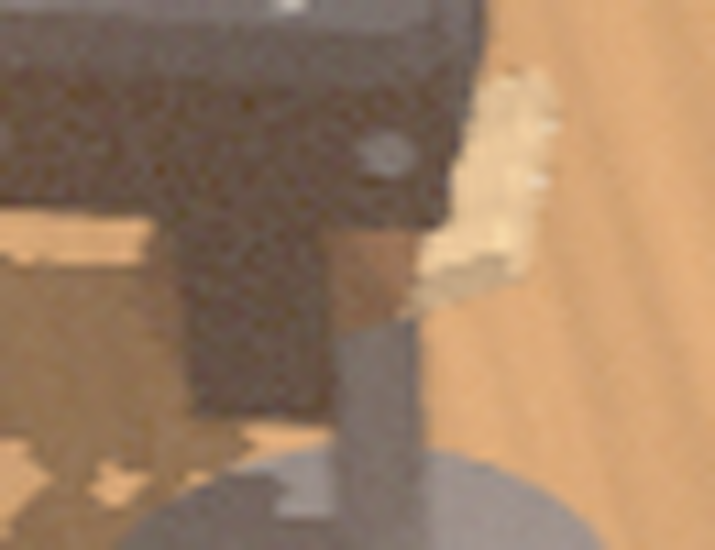

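The fingers are open and the plaque has not moved: its lower right corner is still at (410,315). I retreat straight up, then to the drawer side.

```bash
python3 -m inch '[{"translation":[-0.7,0,0],"spin":0},{"translation":[-1,0,0],"spin":0},{"translation":[-2,0,0],"spin":0},{"translation":[-3,0,0],"spin":0},{"translation":[-3,0,0],"spin":0},{"translation":[-3,0,0],"spin":0},{"translation":[0,4,0],"spin":0},{"translation":[0,5,0],"spin":0},{"translation":[0,5,0],"spin":0},{"translation":[0,5,0],"spin":0},{"translation":[0,4,0],"spin":0},{"translation":[0,0,0],"spin":0}]' ; python3 go.py .475 .010 .13 7.94
python3 - <<'E'
from bench import optics
import cv2
t=optics.camera("top");s=optics.camera("side")
cv2.imwrite("pics/s10.png",cv2.resize(s[280:380,190:290],None,fx=6,fy=6,interpolation=cv2.INTER_CUBIC)[:,:,::-1])
cv2.imwrite("pics/t10.png",cv2.resize(t[225:285,370:440],None,fx=10,fy=10,interpolation=cv2.INTER_CUBIC)[:,:,::-1])
E
```

```text
time: 27.68
ee_pos: [0.5411, -0.0433, 0.2632]
eef_rot: [0.12, 0.686, -0.114, 0.708]
ft_force: [-0.1, -0.3, -0.1]
width: 0.0873
t 27.675 pos [ 0.5411 -0.0433  0.2632] F [-0.1 -0.3 -0.1] w 0.0873 xax [ 0.033  0.003 -0.999] jaw 70.91 q7 [ 0.87  0.24 -1.    1.63  0.21  1.35  1.08]
shift cm [13.11  2.7  -8.39] spin (tool x down) 62.97
shift cm if spun first [13.11 -6.25 -6.22]
```

View pics/s10.png

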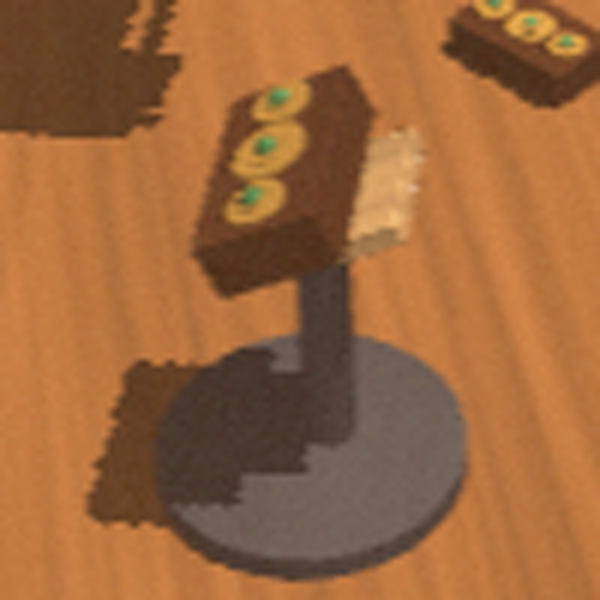

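View pics/t10.png

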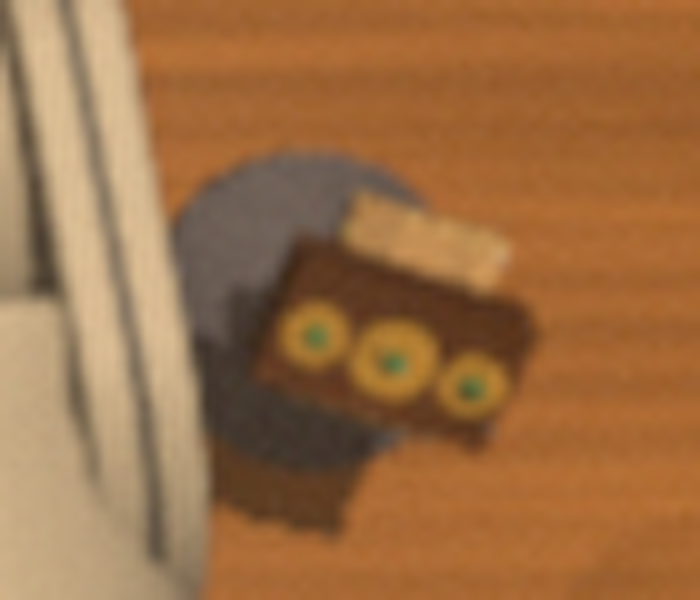

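The plaque lies on the slope, medallions up. Top crop: its middle medallion is at (393,362), its up-slope top corners at (297,240) and (537,325), and the board shows above it. I check the seating numerically.

Run:
```python
from h import *
q=[.4696,-.2672,np.radians(-19.3)];Rz=R.from_euler('z',q[2]).as_matrix();Ry=R.from_euler('y',-25,degrees=True).as_matrix()
W=lambda L:Rz@(Ry@(np.array(L)/1000)+[0,0,.1])+[q[0],q[1],0]
for L in((20,34,20),(20,-34,20),(-20,-34,20),(-20,34,20),(0,0,25),(0,23,24),(0,-23,24),(34,22,0),(34,-22,0)):
  print(L,((proj("top",W(L))[0]-[370,225]+.5)*10-.5).round(), ((proj("side",W(L))[0]-[190,280]+.5)*6-.5).round())
```

```text
(20, 34, 20) [306. 256.] [355.  57.]
(20, -34, 20) [543. 336.] [316. 207.]
(-20, -34, 20) [484. 456.] [191. 245.]
(-20, 34, 20) [251. 377.] [237.  94.]
(0, 0, 25) [397. 365.] [267. 136.]
(0, 23, 24) [317. 336.] [283.  89.]
(0, -23, 24) [477. 390.] [254. 190.]
(34, 22, 0) [361. 196.] [420. 120.]
(34, -22, 0) [512. 247.] [398. 218.]
```

Seated: the medallions lie within about 1 mm of the prediction and 0.7° in yaw. Now I shut the drawer.

```bash
python3 -m inch '[{"translation":[0,0,0],"spin":10.5},{"translation":[0,0,0],"spin":10.5},{"translation":[0,0,0],"spin":10.5},{"translation":[0,0,0],"spin":10.5},{"translation":[0,0,0],"spin":10.5},{"translation":[0,0,0],"spin":10.5},{"translation":[3,-2.6,-3],"spin":0},{"translation":[3,-2.6,-3],"spin":0},{"translation":[3,0,0],"spin":0},{"translation":[0,0,0],"spin":0}]' 0.68 20; python3 go.py .4847 .0093 .044 7.94
python3 - <<'E'
from h import *
for o in (TA(595,526),): print(px(*o,.041))
E
```

```text
time: 29.02
ee_pos: [0.4822, -0.0108, 0.1711]
eef_rot: [0.484, 0.511, -0.471, 0.531]
ft_force: [0.6, 0.3, 1.3]
width: 0.0282
t 29.025 pos [ 0.4822 -0.0108  0.1711] F [0.6 0.3 1.3] w 0.0282 xax [ 0.033 -0.006 -0.999] jaw 5.06 q7 [ 0.76  0.12 -0.88  1.91  0.11  1.13 -0.07]
shift cm [12.7   0.02 -2.09] spin (tool x down) -2.88
shift cm if spun first [12.7   0.12 -2.09]
[0.48575257 0.00982512 0.041     ]
```

```bash
python3 -m inch '[{"translation":[2,0,-2],"spin":-2.8},{"translation":[3,0,0],"spin":0},{"translation":[2.5,0,0],"spin":0},{"translation":[1,0,0],"spin":0},{"translation":[0,0,0],"spin":0}]'; python3 go.py .4852 .0095 .044 7.94
```

```text
time: 29.65
ee_pos: [0.4885, 0.0032, 0.0907]
eef_rot: [0.474, 0.518, -0.459, 0.543]
ft_force: [-0.7, -0.2, 0.1]
width: 0.0279
t 29.65 pos [0.4885 0.0032 0.0907] F [-0.7 -0.2  0.1] w 0.0279 xax [ 0.041 -0.007 -0.999] jaw 7.37 q7 [ 0.69  0.26 -0.87  1.98  0.25  0.97 -0.17]
shift cm [ 4.65 -0.43 -0.72] spin (tool x down) -0.57
shift cm if spun first [ 4.65 -0.42 -0.73]
```

```bash
python3 -m inch '[{"translation":[0.5,-0.4,-0.6],"spin":-0.5},{"translation":[1.5,0,0],"spin":0},{"translation":[1,0,0],"spin":0},{"translation":[0,0,0],"spin":0}]'; python3 go.py .4852 .0095 .044 7.94
```

```text
time: 30.15
ee_pos: [0.486, 0.0082, 0.0606]
eef_rot: [0.472, 0.519, -0.457, 0.546]
ft_force: [-0.0, 0.0, 0.7]
width: 0.0282
t 30.15 pos [0.486  0.0082 0.0606] F [-0.   0.   0.7] w 0.0282 xax [ 0.043 -0.008 -0.999] jaw 7.85 q7 [ 0.65  0.3  -0.85  2.01  0.31  0.91 -0.22]
shift cm [ 1.65 -0.13 -0.16] spin (tool x down) -0.09
shift cm if spun first [ 1.65 -0.13 -0.16]
```

```bash
python3 -m inch '[{"translation":[0.8,-0.1,0],"spin":0},{"translation":[0.8,0,0],"spin":0},{"translation":[0,0,0],"spin":0}]'; python3 go.py .4852 .0095 .044 7.94; python3 -m inch '[{"translation":[0,0,0],"spin":0},{"translation":[0,0,0],"spin":0},{"translation":[0,0,0],"spin":0}]' 1 20;python3 go.py
```

```text
time: 30.52
ee_pos: [0.4857, 0.008, 0.0435]
eef_rot: [0.472, 0.519, -0.457, 0.546]
ft_force: [-0.4, 1.2, 0.3]
width: 0.0278
t 30.525 pos [0.4857 0.008  0.0435] F [-0.4  1.2  0.3] w 0.0278 xax [ 0.043 -0.008 -0.999] jaw 7.85 q7 [ 0.64  0.33 -0.83  2.02  0.34  0.88 -0.24]
shift cm [-0.06 -0.03 -0.16] spin (tool x down) -0.09
shift cm if spun first [-0.06 -0.03 -0.16]
time: 30.9
ee_pos: [0.4857, 0.008, 0.0436]
eef_rot: [0.472, 0.519, -0.457, 0.546]
ft_force: [-1.1, 0.4, -1.7]
width: 0.0095
t 30.9 pos [0.4857 0.008  0.0436] F [-1.1  0.4 -1.7] w 0.0095 xax [ 0.043 -0.008 -0.999] jaw 7.85 q7 [ 0.64  0.33 -0.83  2.02  0.34  0.88 -0.24]
```

Now I push about 125 mm along +jaw.

```bash
python3 -m inch '[{"translation":[0,1,0],"spin":0},{"translation":[0,1.2,0],"spin":0},{"translation":[0,1.2,0],"spin":0},{"translation":[0,1.2,0],"spin":0},{"translation":[0,1.2,0],"spin":0},{"translation":[0,1.2,0],"spin":0},{"translation":[0,1.2,0],"spin":0},{"translation":[0,1.2,0],"spin":0},{"translation":[0,1,0],"spin":0},{"translation":[0,0,0],"spin":0}]'; python3 go.py .4857 .008 .0436 7.94
```

```text
time: 32.15
ee_pos: [0.5928, 0.0237, 0.0438]
eef_rot: [0.471, 0.522, -0.458, 0.544]
ft_force: [2.2, 1.0, -11.1]
width: 0.0098
t 32.15 pos [0.5928 0.0237 0.0438] F [  2.2   1.  -11.1] w 0.0098 xax [ 0.035 -0.007 -0.999] jaw 7.86 q7 [ 0.48  0.55 -0.75  1.74  0.45  0.99 -0.31]
shift cm [ -0.35 -10.82   0.09] spin (tool x down) -0.08
shift cm if spun first [ -0.35 -10.82   0.08]
```

```bash
python3 -m inch '[{"translation":[0.04,0.8,0],"spin":0},{"translation":[0.03,0.5,0],"spin":0}]'; python3 go.py .4857 .008 .0436 7.94;  python3 -m inch '[{"translation":[0.01,0.3,0],"spin":0}]'; python3 go.py .4857 .008 .0436 7.94
```

```text
time: 32.4
ee_pos: [0.606, 0.0256, 0.0437]
eef_rot: [0.471, 0.522, -0.458, 0.544]
ft_force: [-2.5, 1.2, -8.3]
width: 0.01
t 32.4 pos [0.606  0.0256 0.0437] F [-2.5  1.2 -8.3] w 0.01 xax [ 0.035 -0.007 -0.999] jaw 7.86 q7 [ 0.46  0.57 -0.75  1.71  0.46  1.01 -0.31]
shift cm [ -0.39 -12.15   0.1 ] spin (tool x down) -0.08
shift cm if spun first [ -0.39 -12.15   0.08]
time: 32.52
ee_pos: [0.6082, 0.0259, 0.0437]
eef_rot: [0.47, 0.523, -0.459, 0.543]
ft_force: [-17.9, -1.0, 5.1]
width: 0.0098
t 32.525 pos [0.6082 0.0259 0.0437] F [-17.9  -1.    5.1] w 0.0098 xax [ 0.032 -0.008 -0.999] jaw 7.86 q7 [ 0.46  0.58 -0.74  1.7   0.47  1.02 -0.31]
shift cm [ -0.37 -12.37   0.1 ] spin (tool x down) -0.08
shift cm if spun first [ -0.37 -12.37   0.08]
```

```bash
python3 -m inch '[{"translation":[0,0.25,0],"spin":0}]'; python3 go.py .4857 .008 .0436 7.94; python3 -m inch '[{"translation":[0,0,0],"spin":0},{"translation":[0,0,0],"spin":0},{"translation":[0,0,0],"spin":0}]' 0.68; python3 go.py
```

```text
time: 32.65
ee_pos: [0.6082, 0.0259, 0.0436]
eef_rot: [0.468, 0.524, -0.461, 0.542]
ft_force: [-20.9, -0.8, 8.8]
width: 0.0097
t 32.65 pos [0.6082 0.0259 0.0436] F [-20.9  -0.8   8.8] w 0.0097 xax [ 0.026 -0.01  -1.   ] jaw 7.86 q7 [ 0.46  0.58 -0.74  1.69  0.47  1.02 -0.31]
shift cm [ -0.3  -12.38   0.1 ] spin (tool x down) -0.08
shift cm if spun first [ -0.3  -12.38   0.08]
time: 33.02
ee_pos: [0.6121, 0.0253, 0.0472]
eef_rot: [0.47, 0.521, -0.46, 0.544]
ft_force: [0.7, -0.4, 0.1]
width: 0.026
t 33.025 pos [0.6121 0.0253 0.0472] F [ 0.7 -0.4  0.1] w 0.026 xax [ 0.034 -0.01  -0.999] jaw 7.79 q7 [ 0.46  0.58 -0.74  1.69  0.47  1.02 -0.31]
```

```bash
python3 -m inch '[{"translation":[0,-0.3,0],"spin":0},{"translation":[-1,0,0],"spin":0},{"translation":[-2,0,0],"spin":0},{"translation":[-3,0,0],"spin":0},{"translation":[-4,0,0],"spin":0},{"translation":[-4,0,0],"spin":0},{"translation":[-3,-2,-3],"spin":0},{"translation":[0,-2,-5],"spin":0},{"translation":[0,-2,-5],"spin":0},{"translation":[0,0,-5],"spin":0},{"translation":[0,0,0],"spin":0}]'; python3 go.py
python3 - <<'E'
from bench import optics
import cv2
t=optics.camera("top");s=optics.camera("side")
cv2.imwrite("pics/tf.png",cv2.resize(t[100:300,120:460],None,fx=2.35,fy=2.35,interpolation=cv2.INTER_CUBIC)[:,:,::-1])
cv2.imwrite("pics/sf.png",cv2.resize(s[150:390,190:420],None,fx=2.4,fy=2.4,interpolation=cv2.INTER_CUBIC)[:,:,::-1])
E
```

```text
time: 34.4
ee_pos: [0.5177, 0.2037, 0.2324]
eef_rot: [0.474, 0.517, -0.456, 0.548]
ft_force: [0.5, 0.1, -0.6]
width: 0.0277
t 34.4 pos [0.5177 0.2037 0.2324] F [ 0.5  0.1 -0.6] w 0.0277 xax [ 0.05  -0.009 -0.999] jaw 7.86 q7 [ 0.34  0.28 -0.95  1.65  0.27  1.29 -0.52]
```

View pics/tf.png

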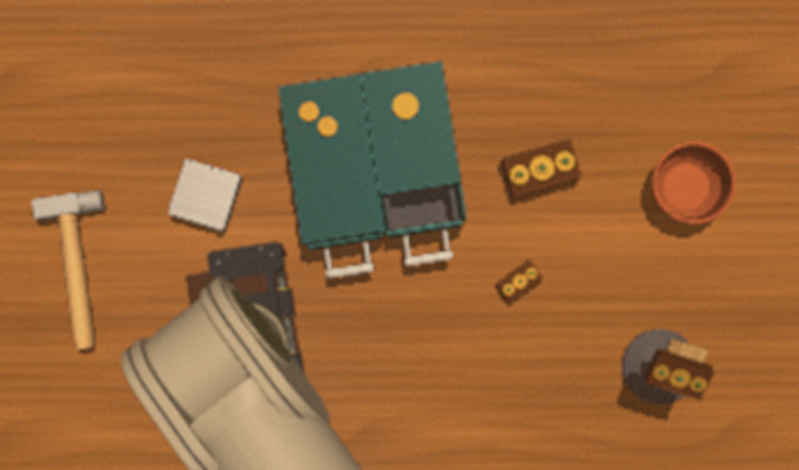

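View pics/sf.png

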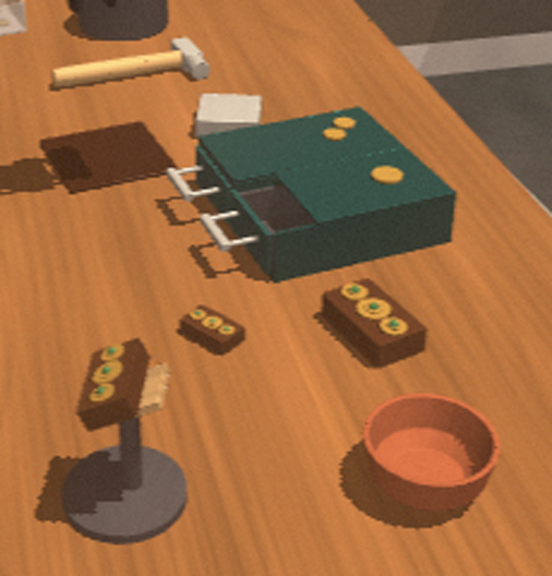

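The drawer looks shut: its handle at (428,258) lines up with the other at (349,270). The plaque is on the rest, and the block, bowl and hammer look unmoved. I check the handle line and the bystanders numerically, then hand in.

Run:
```python
from h import *
import cv2
t=optics.camera("top"); cv2.imwrite("pics/th.png",cv2.resize(t[195:220,250:320],None,fx=11,fy=11,interpolation=cv2.INTER_CUBIC)[:,:,::-1])
a=cv2.imread("pics/top0.png")[:,:,::-1]
for n,(x0,x1,y0,y1) in dict(block=(188,226,164,204),bowl=(392,436,155,202),hammer=(130,168,175,252)).items():
    print(n,np.abs(a[y0:y1,x0:x1].astype(int)-t[y0:y1,x0:x1]).max(-1).mean().round(2), cv2.phaseCorrelate(cv2.cvtColor(a[y0:y1,x0:x1].copy(),7).astype(np.float32),cv2.cvtColor(t[y0:y1,x0:x1].copy(),7).astype(np.float32)))
```

```text
block 3.95 ((-0.158489185695327, 0.0839391758062682), 0.9498186853528022)
bowl 3.81 ((0.5511815945253353, -0.0773229838079672), 1.0166407485802968)
hammer 3.73 ((0.010314899745861084, -5.012660524528201e-05), 0.9531681433320045)
```

View pics/th.png

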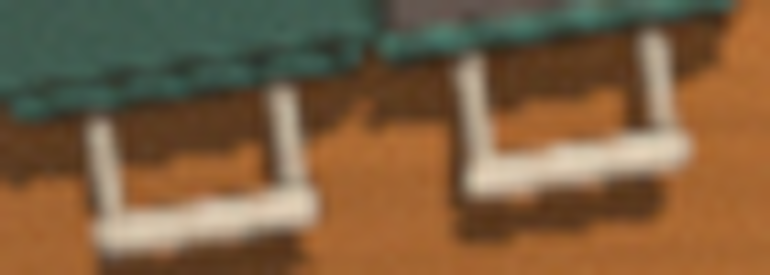

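```bash
python3 -c "
from bench import close_job
print(close_job())"
```

```text
the job is handed in; nothing more can be done
None
```

The job is handed in at about 34.5 s of the 72 s. I pulled the drawer open to its stop and moved the plaque to the leather pad, held by its long sides, and let go. I then took it again by its short ends, laid it on the rest by letting it pivot onto the slope, nudged it against the lip and released it. Last, I pushed the drawer shut.

**Plaque:** In the last pictures it lies flat on the slope, medallions up. It is within about 1 mm of the predicted seated position and within 1° in yaw. The lip is hidden under the plaque in both views, so contact rests on the nudge, which met about 7 N.

**Drawer:** It stopped against about 20 N after about 124 mm of travel. Its handle lines up with the shut drawer's to within 1 mm.

**Bystanders:** The block and hammer show no shift against the first picture. The bowl's image comparison read 0.55 px (about 1.5 mm), which I take as noise because the arm never came near it.

**What disagreed:** The side camera's rows read about 2.5 px low in several checks, so I went by the top camera and the robot's own pose. Tool tilt drifted by up to about 3° during the run, and the moves could not correct it.

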